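Polish the wavy edge of a hanging stone lamp

ROBOT

A 6-joint arm with a two-finger parallel gripper is mounted at the origin on the work surface. World frame = base frame: x ahead of the robot, y to its left, z up, the work surface at z = 0. Lengths are in m, angles in degrees, forces in N, time in s.
With the tool pointing down it reaches from about 0.3 to 1 m from the base axis. Payload 5.1 kg.
Tool frame: the origin (TCP) lies midway between the tips of the shut fingers; the grasp point (between the pads) lies 19 mm behind it (robot.tcp_to_grasp is the z of the grasp point in the tool frame, in m); z points along the fingers, y is the line along which they close (so a half turn about z gives the same grasp; the last joint's range is limited). The gripper opens to 95 mm and grips with 3 to 60 N. Pads are 20 mm wide; open, the fingers measure 119 mm over their backs; the gripper's body (75 mm by 180 mm) begins 59 mm behind the grasp point.
Start: joints at [-78.587, 7.093, 94.555, -0, 78.352, -4.733], TCP at [0.181, -0.624, 0.176] pointing down, gripper open.
Joint ranges: [-149.61, 149.61], [-58.7, 133.49], [1.44, 155.28], [-77.14, 257.14], [18.33, 153.61], [-166.67, 166.67]. Speed limits (degrees/s): [147.25, 147.25, 180, 180, 180, 180].

INTERFACE

Orientations are given as [roll, pitch, yaw] about the fixed x, y, z axes, in that order (R = Rz(yaw) Ry(pitch) Rx(roll)).
In Python, from workcell import robot, read_camera, camera_info, sign_off gives the robot as it stands.
- The arm moves only by the tool send_rows, never from a script. Its argument "series" is a list of rows, each an object of numbers: "x", "y", "z": the shift along the world's x, y, z normalised to -1 to 1, where 1 is 500 mm; "wx", "wy", "wz": the turn, a rotation vector about the world's x, y, z normalised to -1 to 1, where 1 is 2 pi rad. A call has 1 to 5 rows; each row shifts and turns the commanded pose from where the row before left it; what a row does not reach is not made up. A row lasts 1/8 s, in which the tool goes at most 62.5 mm and 10.7 degrees, less where a joint would pass 70% of its speed; a pose out of reach is approached as far as the arm can. A call with a number of a shift or a turn outside -1 to 1 is refused whole. A call with a gripper value outside its range is refused whole. "gripper" is the closure, from -1 (fully open) to 1 (shut), set as the call begins (left out, the last holds). The fingers move at their own pace and stop on an object; the grip force is fixed at half the most. Time passes only in rows, so rows that do not move let the fingers close. It gives the time, the measured TCP pose, the force, the opening and the grip force at its end, in the units of the state.
- robot.observe(): the state, without advancing time (a new reading comes with each control period).
- read_camera(name): name is "scene" or "top" or "wrist"; returns (picture, depth): 480x640x3 uint8, red, green, blue; 480x640 float32, m along the optical axis (not along the pixel's ray), 0 where there is no reading.
- camera_info(name): a dict with "mtx" (3x3 intrinsics, pixels), "dist" ([k1, k2, p1, p2, k3] as OpenCV has them; the pictures are not rectified), "rvec" (rotation vector, rad) and "tvec" (3), from world to camera coordinates, as OpenCV has them. Camera axes: x right, y down, z forward; pixel columns grow to the right and rows downward; lengths in m; the calibration is good to about 2 mm. A picture is of the moment at which its call begins: read the wrist's pose just before it. camera_info takes no time and is no camera call; for the wrist camera it gives the pose at the moment of the call.
- sign_off(): hands the job in; it is judged then, once.
The state is a dict: "time": time; "joint_positions": joint angles; "qd": joint speeds; "joint_torque": joint torques, N m; "tcp_pos": TCP position; "tool_rot": TCP orientation; "force": force on the tool from outside, world axes, zero at the start; "moment": the same for the moment, N m; "finger_gap": opening from 0.0 (shut) to 1.0 (fully open); "grasp_force": force on a finger pad.
Only numpy, scipy, OpenCV 4.12 (cv2) and the standard library are available. Lean on these libraries where they do the work, as an engineer would, in place of code of your own. Each camera call takes 0.05 s, during which the arm holds its last target. There are 200 camera calls.

TASK

The stone pendant lamp has been let down over the coffee table and swings freely: take the felt polishing pad by its yellow handle and rub it along the lamp's wavy front edge in one slow stroke of about ten seconds, from the left (brass) end to the right (black) end, pressing with about 7.5 N (at least 5.5 and at most 9.5 N) all the way and not lifting off in between. Only the felt may touch the lamp; at the end ease off gently so that the lamp is never flung or left swinging, and stand the pad upright back on its round cork mat and let go. Leave the green glass tumbler standing where it is.

Things in the scene. Friction and masses are not known exactly. Their poses are not given: they have to be found in the camera images.
- slab: beige stone bar of the pendant lamp: 360 mm long (y), about 130 mm deep (x), 50 mm thick (z). Origin at its centre, 180 mm above the table at rest; x away from the robot, y along the bar to the left, z up. Left end capped in brass, right end in black. Three brass arms behind it carry a dark driver housing (its counterweight) 280 mm farther back; all is one rigid piece
- front_mid (a point): middle of the bar's wavy, upright front edge (slab frame: x = -65, y = 0 mm). The edge's x in the slab frame is -65 - 14*sin(2*pi*y/360) mm, y in mm from -180 to 180: a bulge towards the robot at y = +90 (left), a hollow at y = -90 (right). Friction coefficient of felt on stone 0.33 to 0.6: rubbing drags the lamp along by 10 to 110 mm, so the pad must follow its motion
- stem_foot (a point): top of the hub (slab frame x = 140, y = 0, z = 30 mm) where the 12 mm brass stem stands, hung from a fixed swivel 600 mm above the bar's level: it swings both ways, no twist. Lamp 5 kg nominal (truly 3.2 to 9.5 kg). It pulls back with 82 N per metre of shift (nominal), period 1.55 s, dying by e in about 0.8 s. Pushed away 90 mm it tilts 0.15 rad, the front edge sinking about 25 mm
- pad: polishing pad, 0.25 kg, standing upright on its mat: round grey felt disc, radius 30 mm, 50 mm high, with a square yellow handle above it, 28 x 28 mm, from 50 to 135 mm above the underside. Origin at the centre of the underside, z up, x and y square to the handle's flat sides. Grip the handle about 105 mm above the underside
- pad_mid (a point): centre of the felt disc, 25 mm above the pad's underside; 30 mm from the stone when the felt's round side touches it. For rubbing hold it upright at the height of the bar's centre, 180 mm above the table at rest (within 30 mm)
- mat: fixed round cork mat, 110 mm across, 4 mm thick, lying on the table left or right of the lamp; origin at the centre of its underside. The pad starts at its centre
- tumbler: bystander: green glass tumbler, 72 mm wide, 85 mm high, standing on the table on the other side of the lamp from the mat; origin at the centre of its underside
Things that resemble listed ones, but are neither listed nor needed, are in the scene too. Several things have the shape of the mat; the one meant has the colours described above. Several things look just like the pad: the one meant starts nearest to the robot's base.

How it is judged (in metres and radians):
On the way, in this order (a step that is already met when the one before it is completed fails the run):
1. the pad presses on the front edge at the left (brass) end with 5.5 to 9.5 N for 0.5 s (y of pad_mid in the frame of slab between 0.118 and 0.178 m and x of pad_mid in the frame of slab below -0.06 m and z of pad_mid in the frame of slab between -0.045 and 0.045 m and contact force between pad and slab between 5.5 and 9.5 N), for 0.5 s.
2. the pad presses on the front edge at the bulge with 5.5 to 9.5 N for 0.5 s (y of pad_mid in the frame of slab between 0.071 and 0.118 m and x of pad_mid in the frame of slab below -0.06 m and z of pad_mid in the frame of slab between -0.045 and 0.045 m and contact force between pad and slab between 5.5 and 9.5 N), for 0.5 s.
3. the pad presses on the front edge at the right flank of the bulge with 5.5 to 9.5 N for 0.5 s (y of pad_mid in the frame of slab between 0.024 and 0.071 m and x of pad_mid in the frame of slab below -0.06 m and z of pad_mid in the frame of slab between -0.045 and 0.045 m and contact force between pad and slab between 5.5 and 9.5 N), for 0.5 s.
4. the pad presses on the front edge at the middle with 5.5 to 9.5 N for 0.5 s (y of pad_mid in the frame of slab between -0.024 and 0.024 m and x of pad_mid in the frame of slab below -0.06 m and z of pad_mid in the frame of slab between -0.045 and 0.045 m and contact force between pad and slab between 5.5 and 9.5 N), for 0.5 s.
5. the pad presses on the front edge at the way into the hollow with 5.5 to 9.5 N for 0.5 s (y of pad_mid in the frame of slab between -0.071 and -0.024 m and x of pad_mid in the frame of slab below -0.06 m and z of pad_mid in the frame of slab between -0.045 and 0.045 m and contact force between pad and slab between 5.5 and 9.5 N), for 0.5 s.
6. the pad presses on the front edge at the hollow with 5.5 to 9.5 N for 0.5 s (y of pad_mid in the frame of slab between -0.118 and -0.071 m and x of pad_mid in the frame of slab below -0.06 m and z of pad_mid in the frame of slab between -0.045 and 0.045 m and contact force between pad and slab between 5.5 and 9.5 N), for 0.5 s.
7. the pad presses on the front edge at the right (black) end with 5.5 to 9.5 N for 0.5 s (y of pad_mid in the frame of slab between -0.178 and -0.118 m and x of pad_mid in the frame of slab below -0.06 m and z of pad_mid in the frame of slab between -0.045 and 0.045 m and contact force between pad and slab between 5.5 and 9.5 N), for 0.5 s.
8. the pad has been taken off and the lamp hangs still where it hung at the start (contact force between pad and slab below 0.05 N and linear speed of slab below 0.05 m/s and distance of slab from where it was at the start of the episode below 0.02 m), for 0.3 s.
At the end, for the whole second after the job is handed in: The pad stands upright (within 0.1 rad) and at rest on the cork mat, its centre within 30 mm of the mat's centre, and the lamp hangs where it hung at the start (within 20 mm) and still (under 0.05 m/s), touched by nothing (all of step 8 and horizontal distance between pad and mat below 0.03 m and height (world z) of pad below 0.01 m and angle between pad's own z axis and vertical below 0.1 rad and linear speed of pad below 0.02 m/s).
It fails at once if the pad hits the lamp hard (over 18 N) (contact force between pad and slab above 18 N).
It fails at once if the lamp is flung (faster than 0.3 m/s) (linear speed of slab above 0.3 m/s).
It fails at once if the fingers or the arm touch the lamp (contact force between any of the arm, the fingers and slab above 0.5 N).
It fails at once if the pad is about 12 to 27 mm off the edge in the middle part of the stroke (lifted off) ((y of pad_mid in the frame of slab between 0.024 and 0.071 m and z of pad_mid in the frame of slab between -0.045 and 0.045 m and x of pad_mid in the frame of slab between -0.135 and -0.12 m) or (y of pad_mid in the frame of slab between -0.024 and 0.024 m and z of pad_mid in the frame of slab between -0.045 and 0.045 m and x of pad_mid in the frame of slab between -0.128 and -0.113 m) or (y of pad_mid in the frame of slab between -0.071 and -0.024 m and z of pad_mid in the frame of slab between -0.045 and 0.045 m and x of pad_mid in the frame of slab between -0.116 and -0.101 m)).
It fails at once if the tumbler is moved by more than 30 mm or tipped (distance of tumbler from where it was at the start of the episode above 0.03 m or angle between tumbler's own z axis and vertical above 0.4 rad).
It also fails if it takes over 72 s, if anything falls off the work surface, if the arm or the gripper's body presses on something with over 40 N, if the wrist force passes 120 N, or if a joint passes its speed limit or range.

## Working session

There is one attempt and no reset: what is moved stays moved. The work goes in short steps, Python scripts to look and compute and a tool call to move; the robot and the scene stay as the last step left them, time stands still between calls to the robot, and variables do not carry over. Pictures are saved under pics/ and viewed, at most 13 in all, crops included, and the job is handed in when it is done.

Besides the shell and the picture viewer there is one more tool, called after "Call:" as a command line: name --argument value ..., lists and objects as JSON in quotes. send_rows: Moves the arm, as the interface text tells. Scaled input: -1 to 1 covers 500 mm each way for a shift and 2 pi rad each way for a turn. Its arguments: {"type":"object","properties":{"series":{"type":"array"},"gripper":{"type":"number"}},"required":["series"]}

```bash
ls; mkdir -p pics
python3 - <<'E'
from workcell import robot, read_camera, camera_info
import cv2, numpy as np
print(robot.observe(), robot.tcp_to_grasp)
for n in ("scene","top"):
    p,d=read_camera(n); cv2.imwrite(f"pics/{n}0.png",p[:,:,::-1]); np.savez(f"pics/{n}0.npz",p=p,d=d)
    print(n,camera_info(n), (d>0).mean())
E
```

```text
pics
{'time': 0.0, 'joint_positions': array([-7.85870253e+01,  7.13194922e+00,  9.46331111e+01, -7.96420321e-04,
        7.83509999e+01, -4.73284653e+00]), 'qd': array([-0.00374802, -0.00149107,  0.05330371,  0.00195921, -0.01092273,
        0.00021075]), 'joint_torque': array([-2.10081680e-05, -4.17605066e+01, -3.59935462e+01,  7.74101517e-02,
        4.90370078e-02, -1.86802254e-04]), 'tcp_pos': array([ 0.18057773, -0.62367085,  0.17431461]), 'tool_rot': array([-1.79884271e+02, -8.79908130e-03,  1.61459739e+01]), 'force': array([ 0.41099064, -0.09601103, -0.17418293]), 'moment': array([ 0.02907832,  0.00325517, -0.00302108]), 'grasp_force': 0.0, 'finger_gap': 1.0050252572811889} -0.0188
scene {'mtx': array([[527.05665447,   0.        , 316.29074146],
       [  0.        , 527.05665447, 244.39062484],
       [  0.        ,   0.        ,   1.        ]]), 'dist': array([-0.0822567,  0.       ,  0.       ,  0.       ,  0.       ]), 'rvec': array([ 1.47737288,  2.17944241, -0.81051847]), 'tvec': array([ 0.14197331, -0.34562152,  1.65571238])} 0.9961263020833333
top {'mtx': array([[554.47419102,   0.        , 327.9374118 ],
       [  0.        , 554.47419102, 238.05003683],
       [  0.        ,   0.        ,   1.        ]]), 'dist': array([-0.09783146,  0.        ,  0.        ,  0.        ,  0.        ]), 'rvec': array([ 2.11170744, -2.15677797,  0.16854562]), 'tvec': array([0.0836641 , 0.60635334, 1.37425532])} 0.99587890625
```

View pics/scene0.png

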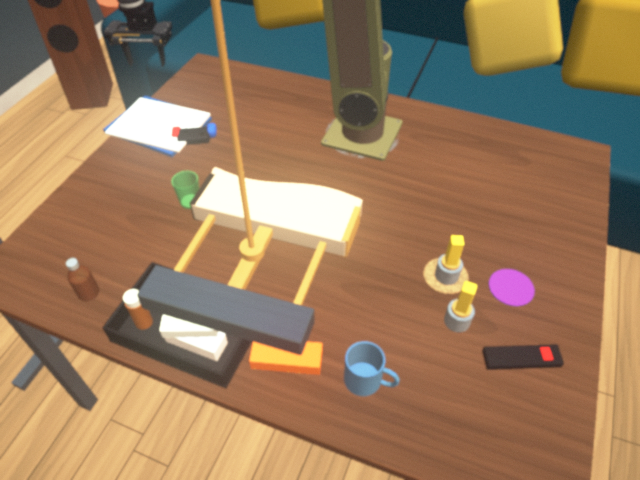

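View pics/top0.png

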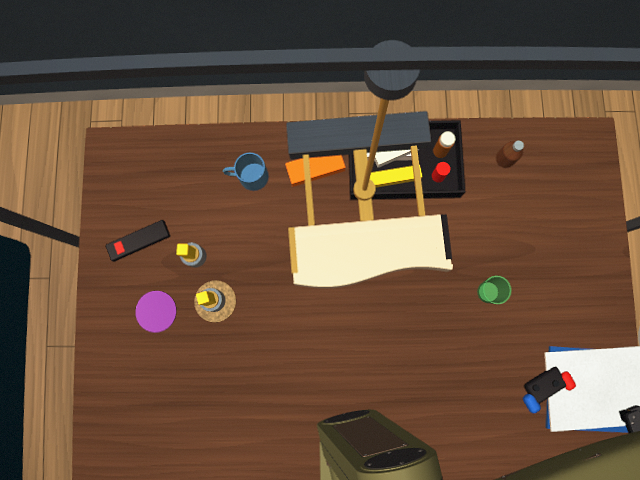

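The scene view is taken from behind the lamp, looking toward the robot. In the top view, robot-left is image-left: the target pad stands on the cork mat at about (210,298), with a duplicate at (188,252). The lamp bar spans (292–450, 215–285), and the tumbler is at (495,290).

```bash
cat > h.py <<'E'
import cv2, numpy as np
from workcell import camera_info
def world(uv,z,ci):            # pixels + depth -> world
    uv=np.asarray(uv,float).reshape(-1,1,2)
    n=cv2.undistortPoints(uv,ci["mtx"],ci["dist"])[:,0]
    pc=np.c_[n,np.ones(len(n))]*np.asarray(z,float).reshape(-1,1)
    R=cv2.Rodrigues(ci["rvec"])[0]
    return (pc-ci["tvec"].ravel())@R
def cast(uv,h,ci):             # pixels -> plane z=h
    R=cv2.Rodrigues(ci["rvec"])[0]; c=-R.T@ci["tvec"].ravel()
    d=world(uv,np.ones(len(np.asarray(uv).reshape(-1,2))),ci)-c
    return c+d*((h-c[2])/d[:,2])[:,None]
def cloud(p,d,ci,mask):
    v,u=np.nonzero(mask&(d>0)); return world(np.c_[u,v],d[v,u],ci),np.c_[u,v]
def hsv(p): return cv2.cvtColor(p,cv2.COLOR_RGB2HSV)
E
python3 - <<'E'
from h import *
for n in ("top","scene"):
    f=np.load(f"pics/{n}0.npz"); p,d=f["p"],f["d"]; ci=camera_info(n); H=hsv(p)
    P,_=cloud(p,d,ci,np.ones(d.shape,bool)); 
    print(n,"table z",np.median(P[(abs(P[:,2])<.03)][:,2]))
    X=np.zeros(d.shape+(3,)); v,u=np.nonzero(d>0); X[v,u]=world(np.c_[u,v],d[v,u],ci)
    yel=(abs(H[...,0].astype(int)-27)<5)&(H[...,1]>200)&(H[...,2]>150)
    pur=(abs(H[...,0].astype(int)-147)<10)&(H[...,1]>120)
    grn=(abs(H[...,0].astype(int)-62)<14)&(H[...,1]>100)
    cork=(abs(H[...,0].astype(int)-15)<5)&(H[...,1]>80)&(H[...,2]>140)&(abs(X[...,2])<.02)
    bei=(H[...,1]<90)&(H[...,2]>180)&(X[...,2]>.12)&(X[...,2]<.26)
    brass=(abs(H[...,0].astype(int)-19)<5)&(H[...,1]>130)&(X[...,2]>.1)&(X[...,2]<.28)
    for nm,m in (("yel",yel),("grn",grn),("cork",cork),("beige",bei),("brass",brass)):
        k,L,S,C=cv2.connectedComponentsWithStats(m.astype(np.uint8))
        for i in range(1,k):
            if S[i,4]>40:
                q=X[L==i]; q=q[q[:,2]!=0]
                print(nm,S[i].tolist(),"min",q.min(0).round(3),"max",q.max(0).round(3),"med",np.median(q,0).round(3))
    m=bei; q=X[m]; t=q[q[:,2]>np.percentile(q[:,2],50)-.006]
    top=q[abs(q[:,2]-np.median(q[:,2]))<.008]
    (c,s,a)=cv2.minAreaRect((top[:,:2]*1000).astype(np.float32)); print("top rect",c,s,a,np.median(top[:,2]))
    # front edge: min x per y bin
    for y in np.arange(-.3,.3,.03):
        w=top[abs(top[:,1]-y)<.004]
        if len(w)>5: print(round(y,2),np.percentile(w[:,0],[1,99]).round(4))
E
```

```text
top table z -0.00012681481645160066
yel [370, 166, 44, 19, 536] min [ 0.739 -0.157  0.002] max [ 0.807 -0.043  0.176] med [ 0.773 -0.102  0.044]
yel [177, 244, 11, 11, 49] min [0.562 0.412 0.001] max [0.588 0.475 0.137] med [0.579 0.419 0.134]
grn [478, 276, 33, 28, 733] min [ 0.43  -0.406 -0.005] max [ 0.498 -0.311  0.093] med [ 0.465 -0.358  0.042]
cork [194, 280, 42, 42, 815] min [ 0.403  0.317 -0.006] max [0.51  0.427 0.014] med [0.446 0.358 0.004]
beige [293, 215, 160, 72, 8365] min [ 0.473 -0.211  0.17 ] max [0.632 0.151 0.213] med [ 0.555 -0.012  0.204]
brass [410, 145, 15, 71, 480] min [ 0.635 -0.157  0.162] max [ 0.807 -0.132  0.194] med [ 0.718 -0.144  0.186]
brass [353, 149, 22, 72, 986] min [ 0.625 -0.039  0.162] max [0.8  0.01 0.28] med [ 0.695 -0.012  0.192]
brass [303, 154, 11, 72, 429] min [0.618 0.104 0.168] max [0.79  0.126 0.197] med [0.704 0.116 0.186]
brass [288, 228, 9, 46, 275] min [0.504 0.144 0.198] max [0.608 0.162 0.213] med [0.557 0.153 0.206]
brass [180, 245, 11, 12, 44] min [0.562 0.411 0.101] max [0.586 0.434 0.13 ] med [0.568 0.413 0.116]
brass [199, 2
[... 1835 characters left out ...]
237, 16, 20, 162] min [0.45  0.356 0.1  ] max [0.476 0.39  0.137] med [0.468 0.372 0.118]
brass [301, 250, 24, 55, 137] min [0.625 0.116 0.172] max [0.771 0.126 0.191] med [0.705 0.121 0.184]
brass [459, 290, 15, 14, 119] min [0.566 0.411 0.1  ] max [0.59  0.439 0.134] med [0.587 0.424 0.117]
top rect (672.8011474609375, -11.778533935546875) (388.1877746582031, 366.2306823730469) 6.284759998321533 0.20666373234890345
-0.21 [0.5027 0.5264]
-0.18 [0.511  0.6323]
-0.15 [0.5109 0.6295]
-0.12 [0.5117 0.6277]
-0.09 [0.5067 0.6267]
-0.06 [0.499  0.6148]
-0.03 [0.492  0.6221]
-0.0 [0.4825 0.6202]
0.03 [0.4772 0.6183]
0.06 [0.4724 0.6165]
0.09 [0.4737 0.6142]
0.12 [0.4759 0.6128]
0.15 [0.4803 0.6108]
```

Run:
```python
from h import *
from scipy.optimize import least_squares
for n in ("top","scene"):
    f=np.load(f"pics/{n}0.npz"); p,d=f["p"],f["d"]; ci=camera_info(n); H=hsv(p)
    X=np.zeros(d.shape+(3,)); v,u=np.nonzero(d>0); X[v,u]=world(np.c_[u,v],d[v,u],ci)
    q=X[(X[...,2]>.197)&(X[...,2]<.215)&(X[...,0]>.45)&(X[...,0]<.65)&(abs(X[...,1])<.26)]
    E=[];B=[]
    for y in np.arange(-.19,.15,.01):
        w=q[abs(q[:,1]-y)<.005]
        if len(w)>8: E.append((np.percentile(w[:,0],1),y)); B.append((np.percentile(w[:,0],99),y))
    E=np.array(E);B=np.array(B)
    def sl(P,a): c,s=np.cos(a[2]),np.sin(a[2]); dx,dy=P[:,0]-a[0],P[:,1]-a[1]; return c*dx+s*dy,-s*dx+c*dy
    def r(a):
        x,y=sl(E,a); xb,yb=sl(B[5:-5],a)
        return np.r_[x+.065+.014*np.sin(2*np.pi*y/.36), (xb-.065)]
    s=least_squares(r,[.55,-.02,.07],loss="soft_l1",f_scale=.003); a=s.x
    x,y=sl(q,a); print(n,"slab",a[:2].round(4),np.degrees(a[2]).round(2),"rms",np.sqrt((s.fun**2).mean()).round(4),"y ext",np.percentile(y,[.5,99.5]).round(4),"z",np.median(q[:,2]).round(4))
    k=(X[...,2]>.12)&(X[...,2]<.15)&(np.hypot(X[...,0]-.456,X[...,1]-.372)<.05)
    t=X[k]; print("handle top",len(t),t.mean(0).round(4),np.median(t[:,2]).round(4),cv2.minAreaRect((t[t[:,2]>.128][:,:2]*1000).astype(np.float32)))
    ys=(abs(H[...,0].astype(int)-25)<9)&(H[...,1]>150)&(H[...,2]>120)
    t=X[ys&(np.hypot(X[...,0]-.456,X[...,1]-.372)<.06)]; print("yellow",len(t),t.min(0).round(3),t.max(0).round(3))
    g=X[(X[...,2]>.02)&(X[...,2]<.15)&(np.hypot(X[...,0]-.456,X[...,1]-.372)<.06)]; print("all pad",g.min(0).round(3),g.max(0).round(3))
    gg=X[(X[...,2]>.043)&(X[...,2]<.06)&(np.hypot(X[...,0]-.456,X[...,1]-.372)<.06)]
    print("disc top",len(gg),gg[:,:2].min(0).round(3),gg[:,:2].max(0).round(3))
    m=(abs(H[...,0].astype(int)-15)<7)&(H[...,1]>60)&(H[...,2]>130)&(abs(X[...,2])<.02)&(np.hypot(X[...,0]-.456,X[...,1]-.372)<.08)
    c=X[m]; b=cv2.convexHull((c[:,:2]*1000).astype(np.float32)); print("mat",cv2.minEnclosingCircle(b),np.median(c[:,2]))
    cv2.imwrite(f"pics/c_{n}.png",cv2.resize(p[265:345,170:270] if n=="top" else p[215:335,400:500],None,fx=5,fy=5)[:,:,::-1])
```

```text
top slab [ 0.5573 -0.0246] 4.02 rms 0.002 y ext [-0.1818  0.1811] z 0.2042
handle top 158 [0.4567 0.372  0.1371] 0.138 ((456.834716796875, 373.5672607421875), (27.954185485839844, 28.72357177734375), 15.270133018493652)
yellow 224 [ 0.437  0.353 -0.001] [0.479 0.422 0.145]
all pad [0.427 0.343 0.02 ] [0.486 0.398 0.145]
disc top 193 [0.427 0.343] [0.486 0.398]
mat ((454.9930419921875, 372.1791687011719), 55.78807067871094) 0.0036389240677751882
scene slab [ 0.5569 -0.0264] 3.67 rms 0.0027 y ext [-0.1813  0.1836] z 0.2067
handle top 198 [0.4608 0.3729 0.1356] 0.1383 ((456.24151611328125, 372.93243408203125), (32.62225341796875, 28.892688751220703), 15.740992546081543)
yellow 375 [ 0.439  0.356 -0.004] [0.489 0.432 0.142]
all pad [0.433 0.342 0.02 ] [0.488 0.403 0.144]
disc top 235 [0.433 0.342] [0.487 0.403]
mat ((456.02386474609375, 371.96124267578125), 79.95647430419922) 0.0024457255512384895
```

View pics/c_top.png

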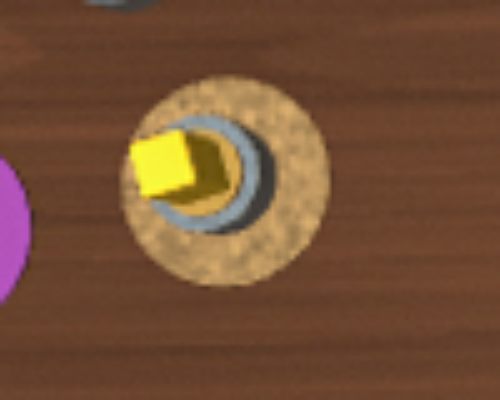

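Call:
send_rows --gripper -1 --series '[{"x": 0.05,"y": 0.09,"z": 0.042},{"x": 0.05,"y": 0.09,"z": 0.042},{"x": 0.05,"y": 0.09,"z": 0.042},{"x": 0.05,"y": 0.09,"z": 0.042},{"x": 0.05,"y": 0.09,"z": 0.042}]'

```text
invalid input
```

Call:
send_rows --series '[{"x": 0.05,"y": 0.09,"z": 0.042},{"y": 0.11},{"y": 0.11},{"y": 0.11},{"y": 0.11}]'

```text
invalid input
```

Call:
send_rows --series '[{"y": 0.11},{"y": 0.11},{"y": 0.11},{"y": 0.11},{"y": 0.11}]'

```text
invalid input
```

Call:
send_rows --gripper -1 --series '[{"x": 0.05,"y": 0.09,"z": 0.042,"wx": 0,"wy": 0,"wz": 0},{"x": 0.05,"y": 0.09,"z": 0.042,"wx": 0,"wy": 0,"wz": 0},{"x": 0.05,"y": 0.09,"z": 0.042,"wx": 0,"wy": 0,"wz": 0},{"x": 0.05,"y": 0.09,"z": 0.042,"wx": 0,"wy": 0,"wz": 0},{"x": 0.05,"y": 0.09,"z": 0.042,"wx": 0,"wy": 0,"wz": 0}]'

```text
time: 0.72
tcp_pos: [0.3061, -0.3976, 0.2807]
tool_rot: [-180.0, -0.0, 16.1]
force: [0.9, 0.7, -0.4]
finger_gap: 1.004
grasp_force: 0.0
```

Call:
send_rows --series '[{"x": 0.03,"y": 0.11,"z": 0.02,"wx": 0,"wy": 0,"wz": 0},{"x": 0.03,"y": 0.11,"z": 0,"wx": 0,"wy": 0,"wz": 0},{"x": 0,"y": 0.11,"z": 0,"wx": 0,"wy": 0,"wz": 0},{"x": 0,"y": 0.11,"z": 0,"wx": 0,"wy": 0,"wz": 0},{"x": 0,"y": 0.11,"z": 0,"wx": 0,"wy": 0,"wz": 0}]'

```text
time: 1.35
tcp_pos: [0.3352, -0.1226, 0.2901]
tool_rot: [-180.0, -0.0, 16.1]
force: [0.7, 0.8, -0.2]
finger_gap: 1.0
grasp_force: 0.0
```

Call:
send_rows --series '[{"x": 0,"y": 0.11,"z": 0,"wx": 0,"wy": 0,"wz": 0},{"x": 0,"y": 0.11,"z": 0,"wx": 0,"wy": 0,"wz": 0},{"x": 0,"y": 0.11,"z": 0,"wx": 0,"wy": 0,"wz": 0},{"x": 0,"y": 0.11,"z": 0,"wx": 0,"wy": 0,"wz": 0},{"x": 0,"y": 0.11,"z": 0,"wx": 0,"wy": 0,"wz": 0}]'

```text
time: 1.98
tcp_pos: [0.3351, 0.1524, 0.2903]
tool_rot: [180.0, -0.0, 16.2]
force: [0.8, 0.6, 0.2]
finger_gap: 1.0
grasp_force: 0.0
```

Call:
send_rows --series '[{"x": 0.0486,"y": 0.088,"z": -0.02,"wx": 0,"wy": 0,"wz": 0},{"x": 0.0486,"y": 0.088,"z": -0.02,"wx": 0,"wy": 0,"wz": 0},{"x": 0.0486,"y": 0.088,"z": -0.02,"wx": 0,"wy": 0,"wz": 0},{"x": 0.0486,"y": 0.088,"z": -0.02,"wx": 0,"wy": 0,"wz": 0},{"x": 0.0486,"y": 0.088,"z": -0.02,"wx": 0,"wy": 0,"wz": -0.002}]'

```text
time: 2.6
tcp_pos: [0.4576, 0.3721, 0.2395]
tool_rot: [180.0, 0.0, 15.4]
force: [-0.2, -0.1, -0.6]
finger_gap: 0.999
grasp_force: 0.0
```

Run:
```python
from h import *
from workcell import robot, read_camera
o=robot.observe(); print(o["tcp_pos"].round(4),o["tool_rot"].round(2),o["force"].round(2),o["joint_positions"].round(1))
ci=camera_info("wrist"); p,d=read_camera("wrist"); cv2.imwrite("pics/w1.png",p[:,:,::-1])
X=np.zeros(d.shape+(3,)); v,u=np.nonzero(d>0); X[v,u]=world(np.c_[u,v],d[v,u],ci)
H=hsv(p); r=np.hypot(X[...,0]-.456,X[...,1]-.372)
t=X[(X[...,2]>.125)&(X[...,2]<.15)&(r<.03)]; print("handle",len(t),t.mean(0).round(4),cv2.minAreaRect((t[:,:2]*1000).astype(np.float32)))
g=X[(X[...,2]>.045)&(X[...,2]<.06)&(r<.045)]; print("disc",len(g),g.min(0).round(4),g.max(0).round(4))
```

```text
[0.4576 0.3721 0.2395] [1.7997e+02 5.0000e-02 1.5430e+01] [-0.2  -0.09 -0.63] [ 33.9  -2.3  98.1  -0.   84.2 108.5]
handle 1089 [0.4586 0.3728 0.1382] ((457.5356750488281, 372.6046447753906), (28.257797241210938, 27.68893814086914), 15.794150352478027)
disc 852 [0.4309 0.343  0.0452] [0.4872 0.4022 0.0599]
```

View pics/w1.png

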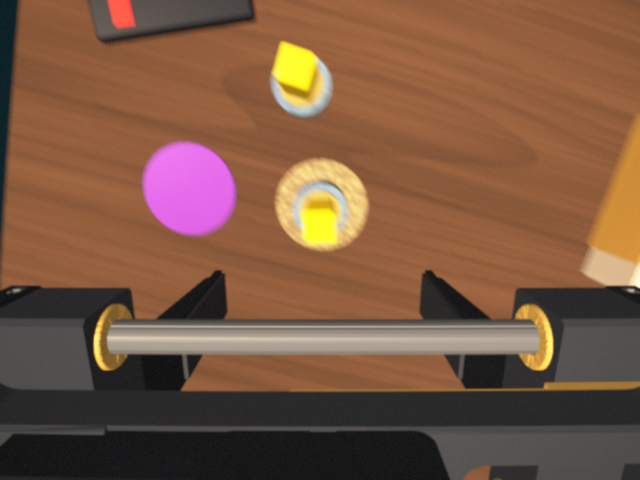

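The wrist view has the handle top at (320,220), midway between the open fingers. The duplicate is at (300,75), well clear. Descending now.

Call:
send_rows --series '[{"x": 0,"y": 0,"z": -0.07,"wx": 0,"wy": 0,"wz": 0},{"x": 0,"y": 0,"z": -0.07,"wx": 0,"wy": 0,"wz": 0},{"x": 0,"y": 0,"z": -0.07,"wx": 0,"wy": 0,"wz": 0},{"x": 0,"y": 0,"z": -0.07,"wx": 0,"wy": 0,"wz": 0},{"x": 0,"y": 0.001,"z": -0.019,"wx": 0,"wy": 0,"wz": 0}]'

```text
time: 3.28
tcp_pos: [0.4551, 0.3697, 0.0876]
tool_rot: [179.9, 0.3, 15.4]
force: [-0.2, -0.7, -0.8]
finger_gap: 1.0
grasp_force: 0.0
```

Call:
send_rows --gripper 1 --series '[{"x": 0,"y": 0,"z": 0,"wx": 0,"wy": 0,"wz": 0},{"x": 0,"y": 0,"z": 0,"wx": 0,"wy": 0,"wz": 0},{"x": 0,"y": 0,"z": 0,"wx": 0,"wy": 0,"wz": 0},{"x": 0,"y": 0,"z": 0,"wx": 0,"wy": 0,"wz": 0},{"x": 0,"y": 0,"z": 0,"wx": 0,"wy": 0,"wz": 0}]'

```text
time: 3.9
tcp_pos: [0.4574, 0.3713, 0.0915]
tool_rot: [-180.0, -0.0, 15.4]
force: [0.7, -0.2, -0.6]
finger_gap: 0.531
grasp_force: 0.0
```

Call:
send_rows --series '[{"x": 0,"y": 0,"z": 0,"wx": 0,"wy": 0,"wz": 0},{"x": 0,"y": 0,"z": 0,"wx": 0,"wy": 0,"wz": 0},{"x": 0,"y": 0,"z": 0,"wx": 0,"wy": 0,"wz": 0},{"x": 0,"y": 0,"z": 0,"wx": 0,"wy": 0,"wz": 0},{"x": 0,"y": 0,"z": 0,"wx": 0,"wy": 0,"wz": 0}]'

```text
time: 4.53
tcp_pos: [0.4572, 0.3712, 0.091]
tool_rot: [-180.0, -0.0, 15.4]
force: [1.1, 0.6, -0.3]
finger_gap: 0.293
grasp_force: 29.8
```

Run:
```python
from workcell import robot
o=robot.observe();print(o["tcp_pos"],o["tool_rot"],o["force"],o["finger_gap"],o["grasp_force"])
```

```text
[0.45722301 0.37118782 0.09103432] [-1.79994029e+02 -1.47185491e-03  1.54256531e+01] [ 1.08879194  0.60396826 -0.29030108] 0.29335634539785926 29.782672226428986
```

Call:
send_rows --series '[{"x": 0,"y": 0,"z": 0.04,"wx": 0,"wy": 0,"wz": 0},{"x": 0,"y": 0,"z": 0.06,"wx": 0,"wy": 0,"wz": 0},{"x": 0,"y": 0,"z": 0.07,"wx": 0,"wy": 0,"wz": -0.01},{"x": -0.02,"y": -0.05,"z": 0.07,"wx": 0,"wy": 0,"wz": -0.011},{"x": -0.03,"y": -0.07,"z": 0.062,"wx": 0,"wy": 0,"wz": -0.011}]'

```text
time: 5.15
tcp_pos: [0.4321, 0.3108, 0.2446]
tool_rot: [-180.0, -0.1, 3.8]
force: [0.9, -0.6, -2.3]
finger_gap: 0.296
grasp_force: 29.8
```

Call:
send_rows --series '[{"x": -0.03,"y": -0.08,"z": 0,"wx": 0,"wy": 0,"wz": 0},{"x": -0.03,"y": -0.08,"z": 0,"wx": 0,"wy": 0,"wz": 0},{"x": -0.02,"y": -0.08,"z": 0,"wx": 0,"wy": 0,"wz": 0},{"x": 0,"y": -0.08,"z": 0,"wx": 0,"wy": 0,"wz": 0},{"x": 0,"y": -0.05,"z": 0,"wx": 0,"wy": 0,"wz": 0}]'

```text
time: 5.78
tcp_pos: [0.3918, 0.1246, 0.2432]
tool_rot: [180.0, -0.1, 3.8]
force: [1.0, 0.4, -2.3]
finger_gap: 0.29
grasp_force: 29.8
```

Call:
send_rows --series '[{"x": 0.01,"y": -0.02,"z": 0,"wx": 0,"wy": 0,"wz": 0},{"x": 0.01,"y": 0,"z": 0,"wx": 0,"wy": 0,"wz": 0},{"x": 0.01,"y": 0,"z": 0,"wx": 0,"wy": 0,"wz": 0},{"x": 0,"y": 0,"z": 0,"wx": 0,"wy": 0,"wz": 0},{"x": 0,"y": 0,"z": 0,"wx": 0,"wy": 0,"wz": 0}]'

```text
time: 6.4
tcp_pos: [0.4071, 0.1166, 0.2419]
tool_rot: [-180.0, 0.0, 4.0]
force: [0.3, -0.1, -2.5]
finger_gap: 0.294
grasp_force: 29.8
```

```bash
cat >> h.py <<'E'
from workcell import robot, read_camera
from scipy.optimize import least_squares
A0=np.array([.557,-.0252,np.radians(3.9)])
def meas(name="top"):
    o=robot.observe(); ci=camera_info(name); p,d=read_camera(name)
    X=np.zeros(d.shape+(3,)); v,u=np.nonzero(d>0); X[v,u]=world(np.c_[u,v],d[v,u],ci)
    return o,p,d,X
E
python3 - <<'E'
from h import *
for n in ("top","scene"):
    o,p,d,X=meas(n); print(o["tcp_pos"].round(4),o["tool_rot"].round(2),o["force"].round(2)); t=o["tcp_pos"]
    cv2.imwrite(f"pics/{n}2.png",p[:,:,::-1])
    g=X[(np.hypot(X[...,0]-t[0],X[...,1]-t[1])<.045)&(X[...,2]<.212)&(X[...,2]>.145)]; 
    if len(g): print(n,len(g),g.min(0).round(3),g.max(0).round(3))
    H=hsv(p); y=(abs(H[...,0].astype(int)-25)<9)&(H[...,1]>150)&(H[...,2]>120)&(np.hypot(X[...,0]-t[0],X[...,1]-t[1])<.05)
    q=X[y]; print("yel",len(q), q.min(0).round(3) if len(q) else 0, q.max(0).round(3) if len(q) else 0)
for i in range(6):
    read_camera("top"); print(robot.observe()["force"].round(2))
E
```

```text
[0.4071 0.1166 0.2419] [-1.80e+02  4.00e-02  3.96e+00] [ 0.27 -0.07 -2.45]
yel 0 0 0
[0.4071 0.1165 0.2419] [-1.80e+02  3.00e-02  3.95e+00] [-0.57  0.55 -2.19]
scene 493 [0.381 0.09  0.157] [0.438 0.149 0.212]
yel 424 [0.386 0.078 0.214] [0.424 0.135 0.395]
[-0.05 -0.67 -2.62]
[-0.63  0.37 -1.89]
[ 0.27 -0.4  -2.95]
[ 0.56  0.48 -2.09]
[ 0.18 -0.87 -2.15]
[-0.57  0.03 -3.1 ]
```

View pics/scene2.png

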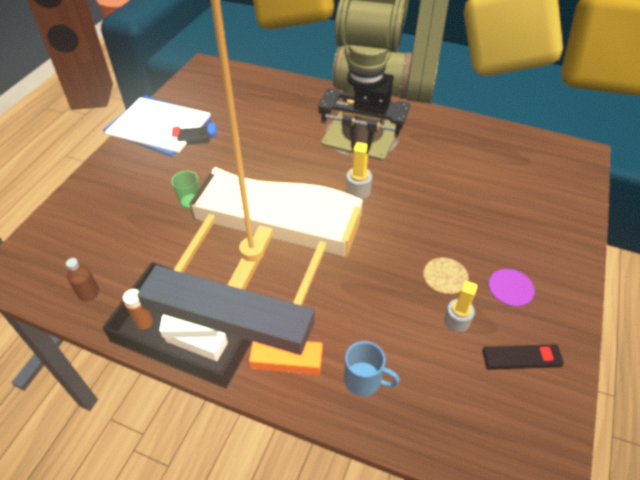

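The lamp hangs at rest with its brass end at (352,225). The pad is held upright at (359,180), just off that end, and the mat at (446,275) is empty.

Call:
send_rows --series '[{"x": 0.016,"y": 0.001,"z": 0,"wx": 0,"wy": 0,"wz": 0},{"x": 0.016,"y": 0.001,"z": 0,"wx": 0,"wy": 0,"wz": 0},{"x": 0.016,"y": 0.001,"z": 0,"wx": 0,"wy": 0,"wz": 0},{"x": 0.014,"y": 0.001,"z": 0,"wx": 0,"wy": 0,"wz": 0},{"x": 0.006,"y": 0,"z": 0,"wx": 0,"wy": 0,"wz": 0}]'

```text
time: 7.42
tcp_pos: [0.4417, 0.1181, 0.2419]
tool_rot: [180.0, 0.0, 3.9]
force: [0.5, -0.4, -3.8]
finger_gap: 0.293
grasp_force: 29.8
```

Call:
send_rows --series '[{"x": 0.005,"y": 0,"z": 0,"wx": 0,"wy": 0,"wz": 0},{"x": 0.005,"y": 0,"z": 0,"wx": 0,"wy": 0,"wz": 0},{"x": 0.005,"y": 0,"z": 0,"wx": 0,"wy": 0,"wz": 0},{"x": 0.006,"y": 0,"z": -0.001,"wx": 0,"wy": 0,"wz": 0},{"x": 0.006,"y": 0,"z": -0.001,"wx": 0,"wy": 0,"wz": 0}]'

```text
time: 8.05
tcp_pos: [0.4547, 0.1181, 0.2408]
tool_rot: [180.0, 0.0, 3.9]
force: [-1.3, -0.2, -2.8]
finger_gap: 0.292
grasp_force: 29.8
```

Call:
send_rows --series '[{"x": 0.007,"y": 0.0005,"z": -0.002,"wx": 0,"wy": 0,"wz": 0},{"x": 0.008,"y": 0.0005,"z": -0.002,"wx": 0,"wy": 0,"wz": 0},{"x": 0.009,"y": 0.0005,"z": -0.003,"wx": 0,"wy": 0,"wz": 0},{"x": 0.009,"y": 0.0005,"z": -0.003,"wx": 0,"wy": 0,"wz": 0},{"x": 0.007,"y": 0.0005,"z": -0.002,"wx": 0,"wy": 0,"wz": 0}]'

```text
time: 8.68
tcp_pos: [0.4748, 0.1193, 0.2347]
tool_rot: [180.0, 0.1, 3.9]
force: [-2.9, 0.4, -2.5]
finger_gap: 0.289
grasp_force: 29.9
```

```bash
cat >> h.py <<'E'
# lamp frame from displaced slab: pendulum angles about the swivel, found from the edges seen on top of the bar
ex0=np.array([np.cos(A0[2]),np.sin(A0[2]),0]); ey0=np.array([-ex0[1],ex0[0],0])
B0=np.c_[ex0,ey0,[0,0,1]]; S=np.r_[A0[:2],.18]+B0@[.140,0,.6]
def frame(dx,dy):               # slab-frame shifts (m) of the lamp -> rotation and origin of slab
    R=B0@cv2.Rodrigues(np.array([dy/.6,-dx/.6,0.]))[0]
    return R,S+R@[-.140,0,-.6]
def slab_shift(X,bgmask,o):     # black housing/beige clouds are rigid: fit shift on beige top plane+edges
    v=X[bgmask]; t=o["tcp_pos"]
    def res(a):
        R,c=frame(*a[:2]); q=(v-c)@R
        dz=q[:,2]-.025
        fr=-.065-.014*np.sin(2*np.pi*q[:,1]/.36)
        ox=np.maximum(fr-q[:,0],0)+np.maximum(q[:,0]-.065,0); oy=np.maximum(abs(q[:,1])-.178,0)
        return np.r_[dz,3*ox,3*oy]
    s=least_squares(res,[.05,-.01],loss="soft_l1",f_scale=.003); return s.x
def look(name="scene",n=3):
    F=[]
    for i in range(n):
        o,p,d,X=meas(name); F.append(o["force"])
    H=hsv(p); m=(H[...,1]<90)&(H[...,2]>170)&(X[...,2]>.1)&(X[...,2]<.26)&(X[...,0]>.45)&(X[...,0]<.8)&(abs(X[...,1])<.3)
    E=[]
    sh=slab_shift(X,m,o); R,c=frame(*sh); t=o["tcp_pos"]; pm=np.array([t[0],t[1],t[2]-.062]); q=(pm-c)@R
    e=-.065-.014*np.sin(2*np.pi*q[1]/.36)
    print(name,"t",o["time"],"tcp",t.round(4),"F",np.mean(F,0).round(2),"n",m.sum(),"shift mm",(sh*1e3).round(1),"pad in slab mm",(q*1e3).round(1),"gap-30 ~",((e-q[0])*1e3-30).round(1))
    return sh,q
E
python3 - <<'E'
from h import *
look("scene",4); look("top",4)
E
```

```text
scene t 8.825 tcp [0.475  0.1193 0.235 ] F [-2.01  0.41 -2.53] n 8039 shift mm [25.1  0.1] pad in slab mm [-97.2 149.6   2.4] gap-30 ~ -4.9
top t 9.025 tcp [0.4747 0.1195 0.2353] F [-2.36  0.3  -2.23] n 6852 shift mm [28.8 -3.2] pad in slab mm [-101.1  153.2    5. ] gap-30 ~ -0.2
```

Call:
send_rows --series '[{"x": 0.01,"y": 0.001,"z": -0.004,"wx": 0,"wy": 0,"wz": 0},{"x": 0.013,"y": 0.001,"z": -0.004,"wx": 0,"wy": 0,"wz": 0},{"x": 0.014,"y": 0.001,"z": -0.004,"wx": 0,"wy": 0,"wz": 0},{"x": 0.014,"y": 0.001,"z": -0.004,"wx": 0,"wy": 0,"wz": 0},{"x": 0.013,"y": 0.001,"z": -0.004,"wx": 0,"wy": 0,"wz": 0}]'

```text
time: 9.7
tcp_pos: [0.5072, 0.122, 0.2249]
tool_rot: [-180.0, 0.0, 3.9]
force: [-3.8, 0.7, 0.7]
finger_gap: 0.29
grasp_force: 30.0
```

Call:
send_rows --series '[{"x": 0.012,"y": 0.001,"z": -0.003,"wx": 0,"wy": 0,"wz": 0},{"x": 0.01,"y": 0.001,"z": -0.003,"wx": 0,"wy": 0,"wz": 0},{"x": 0.008,"y": 0.001,"z": -0.003,"wx": 0,"wy": 0,"wz": 0},{"x": 0.006,"y": 0,"z": -0.002,"wx": 0,"wy": 0,"wz": 0},{"x": 0.004,"y": 0,"z": -0.001,"wx": 0,"wy": 0,"wz": 0}]'

```text
time: 10.32
tcp_pos: [0.5268, 0.1235, 0.2189]
tool_rot: [-180.0, 0.0, 3.9]
force: [-3.9, -0.8, -0.6]
finger_gap: 0.294
grasp_force: 30.0
```

Run:
```python
from h import *
look("scene",5); look("top",5)
```

```text
scene t 10.525 tcp [0.5267 0.1234 0.2191] F [-4.1  -0.14 -0.7 ] n 8186 shift mm [49.  -5.2] pad in slab mm [-70.4 155.6  -6.4] gap-30 ~ -30.4
top t 10.775 tcp [0.5268 0.1234 0.2191] F [-3.73 -0.25 -0.82] n 6057 shift mm [ 49.4 -10. ] pad in slab mm [-70.6 160.5  -5. ] gap-30 ~ -29.0
```

Run:
```python
from h import *
o,p,d,X=meas("scene"); a=p[60:270,180:440]; 
o,w,d,X=meas("wrist")
b=cv2.resize(w,(640,480))
cv2.imwrite("pics/s3.png",np.vstack([cv2.resize(a,(416,336)),cv2.resize(w,(416,264))])[:,:,::-1])
```

```text
(no output)
```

View pics/s3.png

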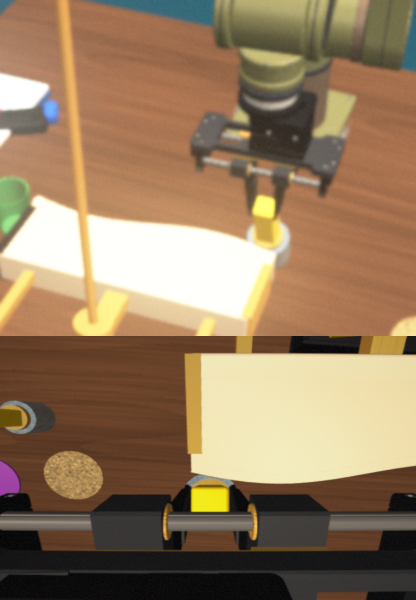

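The scene crop shows the handle leaning: the felt lags behind the tool, so the pad has twisted about the closing axis. The bar has shifted only about 49 mm while the tool advanced about 81 mm. I'll ease off, stand the pad back on its mat, and regrip lower with the fingers closing along the pressing direction.

Call:
send_rows --series '[{"x": -0.007,"y": 0,"z": 0.002,"wx": 0,"wy": 0,"wz": 0},{"x": -0.01,"y": -0.001,"z": 0.003,"wx": 0,"wy": 0,"wz": 0},{"x": -0.011,"y": -0.001,"z": 0.003,"wx": 0,"wy": 0,"wz": 0},{"x": -0.011,"y": -0.001,"z": 0.003,"wx": 0,"wy": 0,"wz": 0},{"x": -0.01,"y": -0.001,"z": 0.003,"wx": 0,"wy": 0,"wz": 0}]'

```text
time: 11.55
tcp_pos: [0.5019, 0.1213, 0.2262]
tool_rot: [180.0, -0.0, 3.9]
force: [-2.4, -0.3, -3.0]
finger_gap: 0.293
grasp_force: 30.0
```

Call:
send_rows --series '[{"x": -0.01,"y": 0,"z": 0.003,"wx": 0,"wy": 0,"wz": 0},{"x": -0.009,"y": 0,"z": 0.003,"wx": 0,"wy": 0,"wz": 0},{"x": -0.008,"y": 0,"z": 0.002,"wx": 0,"wy": 0,"wz": 0},{"x": -0.007,"y": 0,"z": 0.002,"wx": 0,"wy": 0,"wz": 0},{"x": -0.006,"y": 0,"z": 0.001,"wx": 0,"wy": 0,"wz": 0}]'

```text
time: 12.18
tcp_pos: [0.4824, 0.1213, 0.2319]
tool_rot: [180.0, -0.1, 3.9]
force: [-0.8, -0.3, -2.4]
finger_gap: 0.291
grasp_force: 30.0
```

Call:
send_rows --series '[{"x": -0.005,"y": 0,"z": 0.001,"wx": 0,"wy": 0,"wz": 0},{"x": -0.005,"y": 0,"z": 0.001,"wx": 0,"wy": 0,"wz": 0},{"x": -0.006,"y": 0,"z": 0,"wx": 0,"wy": 0,"wz": 0},{"x": -0.02,"y": 0,"z": 0,"wx": 0,"wy": 0,"wz": 0},{"x": -0.04,"y": 0,"z": 0,"wx": 0,"wy": 0,"wz": 0}]'

```text
time: 12.8
tcp_pos: [0.4437, 0.1213, 0.2324]
tool_rot: [180.0, 0.0, 3.9]
force: [-0.3, 0.5, -1.5]
finger_gap: 0.287
grasp_force: 30.0
```

Call:
send_rows --series '[{"x": -0.06,"y": 0,"z": 0,"wx": 0,"wy": 0,"wz": 0},{"x": -0.05,"y": 0.02,"z": 0.02,"wx": 0,"wy": 0,"wz": 0},{"x": 0,"y": 0.08,"z": 0.02,"wx": 0,"wy": 0,"wz": 0},{"x": 0,"y": 0.1,"z": 0,"wx": 0,"wy": 0,"wz": 0},{"x": 0,"y": 0.1,"z": 0,"wx": 0,"wy": 0,"wz": 0}]'

```text
time: 13.42
tcp_pos: [0.3888, 0.2726, 0.2532]
tool_rot: [-180.0, -0.1, 3.9]
force: [1.1, -0.5, -2.5]
finger_gap: 0.293
grasp_force: 30.0
```

Call:
send_rows --series '[{"x": 0.05,"y": 0.1,"z": 0,"wx": 0,"wy": 0,"wz": 0},{"x": 0.04,"y": 0.06,"z": 0,"wx": 0,"wy": 0,"wz": 0},{"x": 0,"y": 0,"z": 0,"wx": 0,"wy": 0,"wz": 0}]'

```text
time: 13.8
tcp_pos: [0.4341, 0.3526, 0.2516]
tool_rot: [179.9, 0.1, 4.0]
force: [0.7, -0.0, -2.1]
finger_gap: 0.29
grasp_force: 30.0
```

Run:
```python
from h import *
look("top",1)
for n in ("scene","top"):
    o,p,d,X=meas(n); t=o["tcp_pos"]; cv2.imwrite(f"pics/{n}4.png",p[:,:,::-1])
    r=np.hypot(X[...,0]-t[0],X[...,1]-t[1])
    H=hsv(p); gray=(H[...,1]<90)&(r<.09)&(X[...,2]>t[2]-.12)&(X[...,2]<t[2]-.02)
    g=X[gray]
    if len(g): print(n,t.round(4),len(g),g.min(0).round(3),g.max(0).round(3),g.mean(0).round(3))
    y=(abs(H[...,0].astype(int)-25)<9)&(H[...,1]>150)&(H[...,2]>100)&(r<.08)&(X[...,2]>t[2]-.05)&(X[...,2]<t[2]+.08)
    q=X[y]
    if len(q):
        print("yel",len(q),q.min(0).round(3),q.max(0).round(3)); 
        for a in np.arange(-.03,.06,.01):
            w=q[abs(q[:,2]-t[2]-a)<.005]
            if len(w)>8: print(round(a,3),w.mean(0).round(4))
    if n=="scene":
        v,u=np.nonzero(y); cy,cx=int(v.mean()),int(u.mean()); cv2.imwrite("pics/s4c.png",cv2.resize(p[cy-50:cy+50,cx-60:cx+60],None,fx=5,fy=5)[:,:,::-1])
```

```text
top t 13.8 tcp [0.4341 0.3526 0.2516] F [ 0.72 -0.03 -2.13] n 8372 shift mm [ 2.3 -0.7] pad in slab mm [-99.2 386.   11. ] gap-30 ~ -2.0
scene [0.4337 0.3516 0.2519] 476 [0.383 0.321 0.165] [0.435 0.381 0.232] [0.419 0.351 0.202]
yel 353 [0.41  0.336 0.224] [0.448 0.37  0.326]
-0.03 [0.4215 0.35   0.225 ]
-0.02 [0.4228 0.3521 0.2321]
-0.01 [0.4261 0.3516 0.2422]
0.0 [0.4283 0.3515 0.2515]
0.01 [0.4316 0.3516 0.2623]
0.02 [0.4343 0.3524 0.2725]
0.03 [0.437  0.3523 0.2815]
0.04 [0.4398 0.3545 0.2922]
0.05 [0.4341 0.351  0.3012]
top [0.4337 0.351  0.2521] 87 [0.381 0.32  0.173] [0.435 0.347 0.224] [0.403 0.326 0.205]
yel 8 [0.406 0.33  0.225] [0.429 0.339 0.251]
```

View pics/s4c.png

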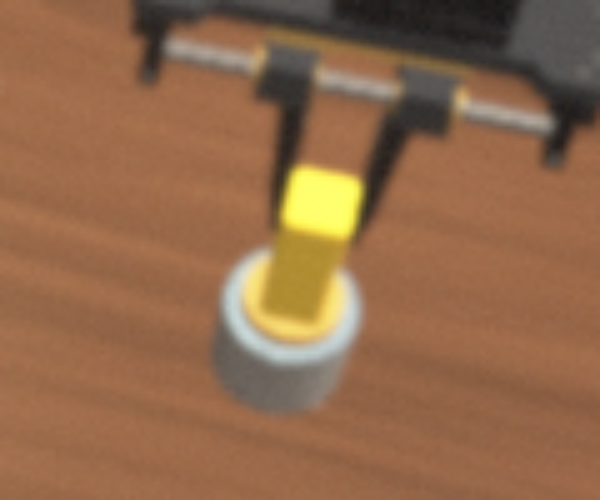

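The crop shows the handle top leaning toward the camera (+x) by about 16°. I'll counter-tilt the tool so the pad is upright, then lower it onto the mat.

Call:
send_rows --series '[{"x": 0.018,"y": 0.0136,"z": -0.04,"wx": 0.001,"wy": -0.0148,"wz": 0},{"x": 0.018,"y": 0.0136,"z": -0.06,"wx": 0.001,"wy": -0.0148,"wz": 0},{"x": 0.018,"y": 0.0136,"z": -0.06,"wx": 0.001,"wy": -0.0148,"wz": 0},{"x": 0,"y": 0,"z": -0.06,"wx": 0,"wy": 0,"wz": 0},{"x": 0,"y": 0,"z": -0.04,"wx": 0,"wy": 0,"wz": 0}]'

```text
time: 14.58
tcp_pos: [0.4601, 0.3704, 0.1211]
tool_rot: [179.9, -15.9, 3.9]
force: [0.2, 0.0, -1.9]
finger_gap: 0.291
grasp_force: 30.0
```

Call:
send_rows --series '[{"x": 0,"y": 0,"z": -0.03,"wx": 0,"wy": 0,"wz": 0},{"x": 0,"y": 0,"z": -0.02,"wx": 0,"wy": 0,"wz": 0},{"x": 0,"y": 0,"z": 0,"wx": 0,"wy": 0,"wz": 0}]'

```text
time: 14.95
tcp_pos: [0.4612, 0.3715, 0.0971]
tool_rot: [180.0, -16.0, 3.9]
force: [0.0, 1.4, -1.5]
finger_gap: 0.3
grasp_force: 30.0
```

Run:
```python
from h import *
for n in ("scene",):
    o,p,d,X=meas(n); t=o["tcp_pos"]; print(t.round(4),o["tool_rot"].round(2),o["force"].round(2))
    r=np.hypot(X[...,0]-.456,X[...,1]-.372); H=hsv(p)
    y=(abs(H[...,0].astype(int)-25)<9)&(H[...,1]>150)&(H[...,2]>100)&(r<.05)&(X[...,2]>.05)
    q=X[y]
    for a in np.arange(.06,.18,.01):
            w=q[abs(q[:,2]-a)<.005]
            if len(w)>8: print(round(a,3),w.mean(0).round(4))
    g=X[(r<.05)&(H[...,1]<90)&(X[...,2]>-.01)&(X[...,2]<.075)]; print(g.min(0).round(3),g.max(0).round(3))
```

```text
[0.4612 0.3715 0.0971] [179.96 -15.98   3.89] [ 0.04  1.37 -1.5 ]
0.07 [0.4564 0.3693 0.0712]
0.08 [0.4571 0.3723 0.0801]
0.09 [0.4571 0.3725 0.0903]
0.1 [0.4568 0.3706 0.0995]
0.11 [0.4572 0.371  0.11  ]
0.12 [0.4574 0.3713 0.1201]
0.13 [0.4572 0.3723 0.1301]
0.14 [0.4516 0.3717 0.1414]
0.15 [0.4468 0.3707 0.1472]
[0.424 0.341 0.012] [0.477 0.401 0.07 ]
```

Call:
send_rows --series '[{"x": 0.009,"y": 0,"z": 0,"wx": 0,"wy": 0,"wz": 0},{"x": 0.009,"y": 0,"z": -0.006,"wx": 0,"wy": 0,"wz": 0},{"x": 0,"y": 0,"z": -0.005,"wx": 0,"wy": 0,"wz": 0},{"x": 0,"y": 0,"z": -0.002,"wx": 0,"wy": 0,"wz": 0},{"x": 0,"y": 0,"z": 0,"wx": 0,"wy": 0,"wz": 0}]'

```text
time: 15.62
tcp_pos: [0.4716, 0.3725, 0.0935]
tool_rot: [-180.0, -16.2, 3.9]
force: [-1.8, -1.9, 4.6]
finger_gap: 0.291
grasp_force: 30.0
```

Run:
```python
from h import *
F=[]
for i in range(3): o,p,d,X=meas("scene"); F.append(o["force"])
print(o["tcp_pos"].round(4),np.mean(F,0).round(2))
r=np.hypot(X[...,0]-.456,X[...,1]-.372); H=hsv(p)
g=X[(r<.05)&(H[...,1]<90)&(X[...,2]>-.01)&(X[...,2]<.075)]; print(g.min(0).round(3),g.max(0).round(3))
y=X[(abs(H[...,0].astype(int)-25)<9)&(H[...,1]>150)&(r<.05)&(X[...,2]>.1)]; print(np.percentile(y[:,2],98))
```

```text
[0.4715 0.3725 0.0935] [-1.74 -1.69  4.98]
[0.426 0.342 0.007] [0.486 0.403 0.065]
0.23808348931352202
```

Call:
send_rows --gripper -1 --series '[{"x": 0,"y": 0,"z": 0,"wx": 0,"wy": 0,"wz": 0},{"x": 0,"y": 0,"z": 0,"wx": 0,"wy": 0,"wz": 0},{"x": 0,"y": 0,"z": 0,"wx": 0,"wy": 0,"wz": 0},{"x": 0,"y": 0,"z": 0,"wx": 0,"wy": 0,"wz": 0},{"x": -0.016,"y": 0,"z": 0.06,"wx": 0,"wy": 0,"wz": 0}]'

```text
time: 16.4
tcp_pos: [0.4605, 0.3702, 0.1178]
tool_rot: [179.8, -15.7, 3.9]
force: [0.2, 0.4, 0.4]
finger_gap: 0.76
grasp_force: 0.0
```

Call:
send_rows --series '[{"x": -0.02,"y": 0,"z": 0.07,"wx": 0,"wy": 0,"wz": 0},{"x": -0.01,"y": 0,"z": 0.08,"wx": 0,"wy": 0,"wz": 0},{"x": 0,"y": 0,"z": 0.06,"wx": -0.001,"wy": 0.0148,"wz": 0},{"x": 0.007,"y": 0,"z": 0,"wx": -0.001,"wy": 0.0148,"wz": 0},{"x": 0.007,"y": 0,"z": 0,"wx": -0.001,"wy": 0.0148,"wz": 0}]'

```text
time: 17.02
tcp_pos: [0.4546, 0.3721, 0.2273]
tool_rot: [-179.9, 0.1, 3.9]
force: [-1.0, 0.6, -0.1]
finger_gap: 0.998
grasp_force: 0.0
```

Call:
send_rows --series '[{"x": 0,"y": 0,"z": 0,"wx": 0,"wy": 0,"wz": 0.0278},{"x": 0,"y": 0,"z": 0,"wx": 0,"wy": 0,"wz": 0.0278},{"x": 0,"y": 0,"z": 0,"wx": 0,"wy": 0,"wz": 0.0278},{"x": 0,"y": 0,"z": 0,"wx": 0,"wy": 0,"wz": 0.0278},{"x": 0,"y": 0,"z": 0,"wx": 0,"wy": 0,"wz": 0.0278}]'

```text
time: 17.65
tcp_pos: [0.4542, 0.3717, 0.2258]
tool_rot: [180.0, 0.0, 54.3]
force: [-0.2, -0.2, -0.6]
finger_gap: 0.998
grasp_force: 0.0
```

Call:
send_rows --series '[{"x": 0,"y": 0,"z": 0,"wx": 0,"wy": 0,"wz": 0.0278},{"x": 0,"y": 0,"z": 0,"wx": 0,"wy": 0,"wz": 0.0278},{"x": 0,"y": 0,"z": 0,"wx": 0,"wy": 0,"wz": 0.0278},{"x": 0,"y": 0,"z": 0,"wx": 0,"wy": 0,"wz": 0.0276},{"x": 0,"y": 0,"z": 0,"wx": 0,"wy": 0,"wz": 0}]'

```text
time: 18.27
tcp_pos: [0.4542, 0.3718, 0.2258]
tool_rot: [-180.0, 0.0, 93.8]
force: [0.5, -0.0, 0.3]
finger_gap: 1.003
grasp_force: 0.0
```

Run:
```python
from h import *
for n in ("wrist","scene"):
    o,p,d,X=meas(n); cv2.imwrite(f"pics/{n}5.png",p[:,:,::-1])
    print(o["tcp_pos"].round(4),o["tool_rot"].round(2)); r=np.hypot(X[...,0]-.456,X[...,1]-.372)
    t=X[(X[...,2]>.128)&(X[...,2]<.15)&(r<.035)]; print("handle",len(t),t.mean(0).round(4),cv2.minAreaRect((t[:,:2]*1000).astype(np.float32)))
    g=X[(X[...,2]>.03)&(X[...,2]<.06)&(r<.05)]; print("disc",len(g),g.min(0).round(4),g.max(0).round(4))
```

```text
[0.4542 0.3718 0.2258] [-1.7999e+02  1.0000e-02  9.3790e+01]
handle 1162 [0.4551 0.3729 0.1383] ((455.24896240234375, 371.8402404785156), (27.40652847290039, 27.68622589111328), 3.9894654750823975)
disc 963 [0.4256 0.3469 0.0306] [0.4844 0.4014 0.06  ]
[0.4542 0.3718 0.2259] [-1.7999e+02  1.0000e-02  9.3740e+01]
handle 157 [0.4582 0.3722 0.1387] ((454.1443786621094, 372.13427734375), (32.291900634765625, 28.18027114868164), 3.3891069889068604)
disc 320 [0.4317 0.3416 0.0305] [0.4859 0.4017 0.0599]
```

View pics/wrist5.png

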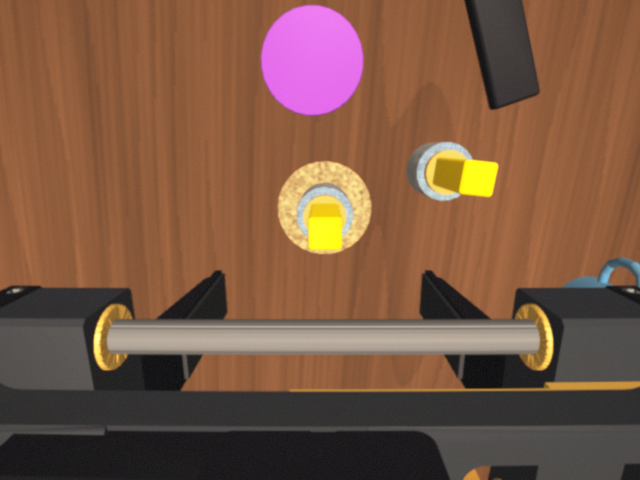

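The pad stands upright on the mat, with its handle centred between the fingers at (325,230). The duplicate is clear on the right. Regripping at 90 mm.

Call:
send_rows --series '[{"x": 0.002,"y": 0,"z": -0.07,"wx": 0,"wy": 0,"wz": 0},{"x": 0,"y": 0,"z": -0.07,"wx": 0,"wy": 0,"wz": 0},{"x": 0,"y": 0,"z": -0.07,"wx": 0,"wy": 0,"wz": 0},{"x": 0,"y": 0,"z": -0.06,"wx": 0,"wy": 0,"wz": 0},{"x": 0,"y": 0,"z": -0.0316,"wx": 0,"wy": 0,"wz": 0}]'

```text
time: 19.0
tcp_pos: [0.4543, 0.3711, 0.0732]
tool_rot: [-179.9, 0.1, 93.8]
force: [0.4, -0.2, 0.1]
finger_gap: 1.003
grasp_force: 0.0
```

Call:
send_rows --gripper 1 --series '[{"x": 0,"y": 0,"z": 0,"wx": 0,"wy": 0,"wz": 0},{"x": 0,"y": 0,"z": 0,"wx": 0,"wy": 0,"wz": 0},{"x": 0,"y": 0,"z": 0,"wx": 0,"wy": 0,"wz": 0},{"x": 0,"y": 0,"z": 0,"wx": 0,"wy": 0,"wz": 0},{"x": 0,"y": 0,"z": 0,"wx": 0,"wy": 0,"wz": 0}]'

```text
time: 19.62
tcp_pos: [0.4555, 0.372, 0.0758]
tool_rot: [180.0, -0.0, 93.9]
force: [0.2, -0.2, -0.4]
finger_gap: 0.532
grasp_force: 0.0
```

Call:
send_rows --series '[{"x": 0,"y": 0,"z": 0,"wx": 0,"wy": 0,"wz": 0},{"x": 0,"y": 0,"z": 0,"wx": 0,"wy": 0,"wz": 0},{"x": 0,"y": 0,"z": 0,"wx": 0,"wy": 0,"wz": 0},{"x": 0,"y": 0,"z": 0,"wx": 0,"wy": 0,"wz": 0}]'

```text
time: 20.12
tcp_pos: [0.4552, 0.3718, 0.0752]
tool_rot: [-180.0, 0.0, 93.9]
force: [0.9, -0.2, 0.1]
finger_gap: 0.292
grasp_force: 30.0
```

Call:
send_rows --series '[{"x": 0,"y": 0,"z": 0.04,"wx": 0,"wy": 0,"wz": 0},{"x": 0,"y": 0,"z": 0.06,"wx": 0,"wy": 0,"wz": 0},{"x": 0,"y": 0,"z": 0.07,"wx": 0,"wy": 0,"wz": 0},{"x": -0.02,"y": -0.05,"z": 0.07,"wx": 0,"wy": 0,"wz": 0},{"x": -0.03,"y": -0.07,"z": 0.062,"wx": 0,"wy": 0,"wz": 0}]'

```text
time: 20.75
tcp_pos: [0.4301, 0.3116, 0.2288]
tool_rot: [179.9, -0.0, 94.0]
force: [0.7, 0.9, -1.9]
finger_gap: 0.294
grasp_force: 30.0
```

Call:
send_rows --series '[{"x": -0.03,"y": -0.08,"z": 0,"wx": 0,"wy": 0,"wz": 0},{"x": -0.016,"y": -0.08,"z": 0,"wx": 0,"wy": 0,"wz": 0},{"x": 0,"y": -0.09,"z": 0,"wx": 0,"wy": 0,"wz": 0},{"x": 0.02,"y": -0.08,"z": 0,"wx": 0,"wy": 0,"wz": 0},{"x": 0.02,"y": -0.06,"z": 0,"wx": 0,"wy": 0,"wz": 0}]'

```text
time: 21.38
tcp_pos: [0.4272, 0.1153, 0.2275]
tool_rot: [179.9, -0.0, 93.9]
force: [-0.6, -0.5, -2.2]
finger_gap: 0.292
grasp_force: 30.0
```

Call:
send_rows --series '[{"x": 0.012,"y": 0,"z": 0,"wx": 0,"wy": 0,"wz": 0},{"x": 0.006,"y": 0,"z": 0,"wx": 0,"wy": 0,"wz": 0},{"x": 0.005,"y": 0,"z": 0,"wx": 0,"wy": 0,"wz": 0},{"x": 0.005,"y": 0,"z": 0,"wx": 0,"wy": 0,"wz": 0},{"x": 0.005,"y": 0,"z": 0,"wx": 0,"wy": 0,"wz": 0}]'

```text
time: 22.0
tcp_pos: [0.4437, 0.1173, 0.2262]
tool_rot: [-180.0, -0.0, 94.0]
force: [-0.1, 1.1, -2.2]
finger_gap: 0.294
grasp_force: 30.0
```

Call:
send_rows --series '[{"x": 0.005,"y": 0,"z": 0,"wx": 0,"wy": 0,"wz": 0},{"x": 0.005,"y": 0,"z": 0,"wx": 0,"wy": 0,"wz": 0},{"x": 0.006,"y": 0,"z": -0.001,"wx": 0,"wy": 0,"wz": 0},{"x": 0.007,"y": 0.0005,"z": -0.002,"wx": 0,"wy": 0,"wz": 0},{"x": 0.008,"y": 0.0005,"z": -0.002,"wx": 0,"wy": 0,"wz": 0}]'

```text
time: 22.62
tcp_pos: [0.459, 0.1173, 0.2233]
tool_rot: [-179.9, -0.0, 93.9]
force: [-2.0, 0.8, -3.6]
finger_gap: 0.289
grasp_force: 30.0
```

Call:
send_rows --series '[{"x": 0.01,"y": 0.001,"z": -0.003,"wx": 0,"wy": 0,"wz": 0},{"x": 0.011,"y": 0.001,"z": -0.004,"wx": 0,"wy": 0,"wz": 0},{"x": 0.012,"y": 0.001,"z": -0.004,"wx": 0,"wy": 0,"wz": 0},{"x": 0.012,"y": 0.001,"z": -0.004,"wx": 0,"wy": 0,"wz": 0},{"x": 0.012,"y": 0.001,"z": -0.004,"wx": 0,"wy": 0,"wz": 0}]'

```text
time: 23.25
tcp_pos: [0.488, 0.1198, 0.2142]
tool_rot: [-180.0, 0.0, 93.9]
force: [-4.6, -0.6, -1.8]
finger_gap: 0.289
grasp_force: 30.0
```

```bash
sed -i 's/t\[2\]-.062/t[2]-.046/' h.py
python3 - <<'E'
from h import *
look("scene",4);look("top",1)
E
```

```text
scene t 23.4 tcp [0.4882 0.1195 0.2144] F [-2.74 -0.16 -2.07] n 8150 shift mm [39.1 -1.1] pad in slab mm [-98.2 150.2   2.9] gap-30 ~ -3.8
top t 23.45 tcp [0.4879 0.1198 0.2146] F [-4.33  1.29 -1.29] n 6848 shift mm [42.5 -4.5] pad in slab mm [-101.8  153.9    5.4] gap-30 ~ 0.7
```

Call:
send_rows --series '[{"x": 0.01,"y": 0.001,"z": -0.003,"wx": 0,"wy": 0,"wz": 0},{"x": 0.011,"y": 0.001,"z": -0.003,"wx": 0,"wy": 0,"wz": 0},{"x": 0.012,"y": 0.001,"z": -0.003,"wx": 0,"wy": 0,"wz": 0},{"x": 0.012,"y": 0.001,"z": -0.003,"wx": 0,"wy": 0,"wz": 0},{"x": 0.011,"y": 0.001,"z": -0.003,"wx": 0,"wy": 0,"wz": 0}]'

```text
time: 24.12
tcp_pos: [0.5161, 0.1224, 0.2067]
tool_rot: [-180.0, -0.0, 93.9]
force: [-4.6, -0.8, 0.8]
finger_gap: 0.295
grasp_force: 30.0
```

Call:
send_rows --series '[{"x": 0.01,"y": 0.001,"z": -0.003,"wx": 0,"wy": 0,"wz": 0},{"x": 0.009,"y": 0.001,"z": -0.003,"wx": 0,"wy": 0,"wz": 0},{"x": 0.007,"y": 0,"z": -0.002,"wx": 0,"wy": 0,"wz": 0},{"x": 0.005,"y": 0,"z": -0.002,"wx": 0,"wy": 0,"wz": 0},{"x": 0.003,"y": 0,"z": -0.001,"wx": 0,"wy": 0,"wz": 0}]'

```text
time: 24.75
tcp_pos: [0.5324, 0.1232, 0.2009]
tool_rot: [-179.9, 0.0, 93.9]
force: [-5.8, -0.7, 0.3]
finger_gap: 0.294
grasp_force: 30.0
```

Run:
```python
from h import *
look("scene",5);look("top",5)
```

```text
scene t 24.95 tcp [0.5324 0.1233 0.201 ] F [-5.86 -0.44  0.15] n 8329 shift mm [81.1 -4.5] pad in slab mm [-97.2 154.5   2.6] gap-30 ~ -3.9
top t 25.2 tcp [0.5323 0.1233 0.201 ] F [-5.8   0.02  0.12] n 6729 shift mm [ 83.5 -10. ] pad in slab mm [-99.5 160.1   5. ] gap-30 ~ -0.3
```

```bash
cat >> h.py <<'E'
def plan(y,sx,sy,z=.002):       # TCP for pad_mid at slab y with lamp shifts sx, sy (felt just touching)
    R,c=frame(sx,sy); s=-.014*2*np.pi/.36*np.cos(2*np.pi*y/.36)
    yc=y-.03*s/np.hypot(1,s); s2=-.014*2*np.pi/.36*np.cos(2*np.pi*yc/.36)
    x=-.065-.014*np.sin(2*np.pi*yc/.36)-.03/np.hypot(1,s2)
    return c+R@[x,y,z]+[0,0,.046]
def shifts(y,N,mu,k=82.):
    e=-.014*2*np.pi/.36*np.cos(2*np.pi*y/.36); n=N/np.hypot(1,e)
    return n*(1-e*mu)/k, n*(-e-mu)/k
E
python3 - <<'E'
from h import *
print(plan(.155,.083,-.006).round(4))
for mu in (.33,.45,.6):
    print(mu)
    for y in (.155,.13,.09,.045,0,-.045,-.09,-.12,-.15):
        s=shifts(y,7.1,mu); print(y,np.round(np.array(s)*1e3),plan(y,*s).round(4))
E
```

```text
[0.5301 0.1222 0.1989]
0.33
0.155 [ 78. -47.] [0.5287 0.0801 0.1915]
0.13 [ 81. -42.] [0.5284 0.0602 0.1928]
0.09 [ 87. -29.] [0.5328 0.034  0.1948]
0.045 [ 90. -13.] [0.5419 0.0051 0.1971]
0 [91. -7.] [ 0.5546 -0.0328  0.1993]
-0.045 [ 90. -13.] [ 0.5675 -0.0833  0.2021]
-0.09 [ 87. -29.] [ 0.572  -0.1435  0.2074]
-0.12 [ 82. -39.] [ 0.5682 -0.1841  0.2121]
-0.15 [ 79. -46.] [ 0.5612 -0.2216  0.2164]
0.45
0.155 [ 76. -57.] [0.5272 0.0695 0.1903]
0.13 [ 79. -52.] [0.5275 0.0495 0.1918]
0.09 [ 87. -39.] [0.5336 0.0233 0.1939]
0.045 [ 92. -24.] [ 0.5445 -0.0053  0.1963]
0 [ 93. -17.] [ 0.5578 -0.0429  0.1989]
-0.045 [ 92. -24.] [ 0.5699 -0.0936  0.2028]
-0.09 [ 87. -39.] [ 0.5726 -0.154   0.2095]
-0.12 [ 81. -49.] [ 0.5675 -0.1945  0.2152]
-0.15 [ 77. -56.] [ 0.5595 -0.2318  0.2203]
0.6
0.155 [ 73. -69.] [0.5253 0.0562 0.1892]
0.13 [ 77. -65.] [0.5264 0.0362 0.1909]
0.09 [ 87. -52.] [0.5346 0.0099 0.1929]
0.045 [ 94. -36.] [ 0.5478 -0.0182  0.1954]
0 [ 96. -30.] [ 0.5619 -0.0556  0.1987]
-0.045 [ 94. -36.] [ 0.573  -0.1064  0.2039]
-0.09 [ 87. -52.] [ 0.5733 -0.167   0.2125]
-0.12 [ 80. -62.] [ 0.5665 -0.2074  0.2193]
-0.15 [ 74. -69.] [ 0.5573 -0.2445  0.2255]
```

Call:
send_rows --series '[{"x": 0,"y": -0.004,"z": -0.001,"wx": 0,"wy": 0,"wz": 0},{"x": -0.0005,"y": -0.006,"z": -0.0015,"wx": 0,"wy": 0,"wz": 0},{"x": -0.0005,"y": -0.008,"z": -0.0015,"wx": 0,"wy": 0,"wz": 0},{"x": -0.0005,"y": -0.009,"z": -0.0015,"wx": 0,"wy": 0,"wz": 0},{"x": -0.0005,"y": -0.009,"z": -0.0015,"wx": 0,"wy": 0,"wz": 0}]'

```text
time: 25.88
tcp_pos: [0.5313, 0.1058, 0.1975]
tool_rot: [-179.9, -0.1, 93.9]
force: [-5.5, 0.8, 0.2]
finger_gap: 0.293
grasp_force: 30.0
```

Call:
send_rows --series '[{"x": -0.0005,"y": -0.009,"z": -0.0015,"wx": 0,"wy": 0,"wz": 0},{"x": -0.0005,"y": -0.009,"z": -0.0015,"wx": 0,"wy": 0,"wz": 0},{"x": -0.0005,"y": -0.009,"z": -0.0015,"wx": 0,"wy": 0,"wz": 0},{"x": -0.0005,"y": -0.008,"z": -0.0015,"wx": 0,"wy": 0,"wz": 0},{"x": -0.0005,"y": -0.007,"z": -0.0015,"wx": 0,"wy": 0,"wz": 0}]'

```text
time: 26.5
tcp_pos: [0.5302, 0.0853, 0.1938]
tool_rot: [-179.9, -0.1, 93.9]
force: [-6.3, 2.9, 0.5]
finger_gap: 0.295
grasp_force: 30.0
```

Run:
```python
from h import *
look("scene",4);look("top",2)
```

```text
scene t 26.65 tcp [0.5299 0.0852 0.1935] F [-5.95  2.76 -0.22] n 8280 shift mm [ 79.  -38.5] pad in slab mm [-100.6  151.5    2.4] gap-30 ~ -1.1
top t 26.75 tcp [0.5297 0.0853 0.1934] F [-6.63  2.83 -0.4 ] n 6463 shift mm [ 80.8 -43.2] pad in slab mm [-102.6  156.4    4.2] gap-30 ~ 1.9
```

Call:
send_rows --series '[{"x": -0.0005,"y": -0.007,"z": -0.0008,"wx": 0,"wy": 0,"wz": 0},{"x": -0.0005,"y": -0.009,"z": -0.0008,"wx": 0,"wy": 0,"wz": 0},{"x": -0.0005,"y": -0.009,"z": -0.0008,"wx": 0,"wy": 0,"wz": 0},{"x": -0.0005,"y": -0.009,"z": -0.0006,"wx": 0,"wy": 0,"wz": 0},{"x": 0,"y": -0.009,"z": 0,"wx": 0,"wy": 0,"wz": 0}]'

```text
time: 27.42
tcp_pos: [0.5277, 0.0644, 0.1907]
tool_rot: [-179.7, -0.2, 93.9]
force: [-5.3, 4.3, -3.7]
finger_gap: 0.294
grasp_force: 30.0
```

Call:
send_rows --series '[{"x": 0,"y": -0.009,"z": 0,"wx": 0,"wy": 0,"wz": 0},{"x": 0,"y": -0.009,"z": 0,"wx": 0,"wy": 0,"wz": 0},{"x": 0,"y": -0.009,"z": 0,"wx": 0,"wy": 0,"wz": 0},{"x": 0,"y": -0.009,"z": 0,"wx": 0,"wy": 0,"wz": 0},{"x": 0,"y": -0.009,"z": 0,"wx": 0,"wy": 0,"wz": 0}]'

```text
time: 28.05
tcp_pos: [0.5277, 0.0417, 0.1906]
tool_rot: [-179.7, -0.2, 94.0]
force: [-8.0, 3.0, -4.1]
finger_gap: 0.293
grasp_force: 30.0
```

Run:
```python
from h import *
look("scene",4);look("top",1)
```

```text
scene t 28.2 tcp [0.5278 0.0417 0.1904] F [-6.45  3.7  -3.69] n 8294 shift mm [ 74.2 -48.5] pad in slab mm [-101.3  118.9   -2.8] gap-30 ~ -5.9
top t 28.25 tcp [0.5278 0.0417 0.1905] F [-6.43  3.51 -4.52] n 5646 shift mm [ 76.9 -51.5] pad in slab mm [-103.9  122.    -1.1] gap-30 ~ -3.0
```

Run:
```python
from h import *
off=np.array([.5278,.0417,.1904])-plan(.1205,.0755,-.050,-.002); print(off.round(4))
for y in np.arange(.12,-.161,-.02):
    a=shifts(y,7.1,.41,1.); s=(a[0]/84,a[1]/75); print(round(y,3),np.round(np.array(s)*1e3),(plan(y,*s,0)+[off[0],off[1],0]).round(4))
```

```text
[0.0047 0.0002 0.0006]
0.12 [ 80. -50.] [0.5319 0.0416 0.1907]
0.1 [ 83. -43.] [0.5346 0.0292 0.1919]
0.08 [ 86. -35.] [0.5384 0.0178 0.193 ]
0.06 [ 88. -27.] [0.5428 0.006  0.1942]
0.04 [ 89. -21.] [ 0.5478 -0.0072  0.1953]
0.02 [ 90. -17.] [ 0.5534 -0.0226  0.1964]
-0.0 [ 90. -15.] [ 0.5595 -0.0408  0.1976]
-0.02 [ 90. -17.] [ 0.5656 -0.0618  0.199 ]
-0.04 [ 89. -21.] [ 0.5709 -0.0857  0.2008]
-0.06 [ 88. -27.] [ 0.5745 -0.1119  0.2031]
-0.08 [ 86. -35.] [ 0.5758 -0.1397  0.2062]
-0.1 [ 83. -43.] [ 0.5745 -0.1679  0.2099]
-0.12 [ 80. -50.] [ 0.5709 -0.1953  0.2138]
-0.14 [ 77. -56.] [ 0.566  -0.2212  0.2175]
-0.16 [ 75. -59.] [ 0.5608 -0.2449  0.2206]
```

Call:
send_rows --series '[{"x": 0.0024,"y": -0.006,"z": 0.0007,"wx": 0,"wy": 0,"wz": 0},{"x": 0.0024,"y": -0.007,"z": 0.0007,"wx": 0,"wy": 0,"wz": 0},{"x": 0.0024,"y": -0.007,"z": 0.0007,"wx": 0,"wy": 0,"wz": 0},{"x": 0.0026,"y": -0.007,"z": 0.0007,"wx": 0,"wy": 0,"wz": 0},{"x": 0.0028,"y": -0.007,"z": 0.0007,"wx": 0,"wy": 0,"wz": 0}]'

```text
time: 28.92
tcp_pos: [0.5328, 0.025, 0.1908]
tool_rot: [-179.5, -0.2, 94.0]
force: [-7.5, 4.4, -3.4]
finger_gap: 0.289
grasp_force: 30.0
```

Call:
send_rows --series '[{"x": 0.003,"y": -0.007,"z": 0.0007,"wx": 0,"wy": 0,"wz": 0},{"x": 0.003,"y": -0.007,"z": 0.0007,"wx": 0,"wy": 0,"wz": 0},{"x": 0.003,"y": -0.007,"z": 0.0007,"wx": 0,"wy": 0,"wz": 0},{"x": 0.003,"y": -0.007,"z": 0.0007,"wx": 0,"wy": 0,"wz": 0},{"x": 0.003,"y": -0.007,"z": 0.0007,"wx": 0,"wy": 0,"wz": 0}]'

```text
time: 29.55
tcp_pos: [0.5411, 0.0073, 0.1937]
tool_rot: [-179.6, -0.2, 94.0]
force: [-7.8, 3.9, -2.3]
finger_gap: 0.295
grasp_force: 30.0
```

Run:
```python
from h import *
look("scene",4);look("top",1)
```

```text
scene t 29.7 tcp [0.5414 0.0071 0.194 ] F [-7.16  3.84 -2.95] n 8424 shift mm [ 87.  -54.8] pad in slab mm [-102.8   89.6    2.4] gap-30 ~ -6.2
top t 29.75 tcp [0.5413 0.0071 0.194 ] F [-7.36  4.19 -3.19] n 5375 shift mm [ 89.5 -56.4] pad in slab mm [-105.3   91.3    3.7] gap-30 ~ -3.7
```

Run:
```python
from h import *
off=np.array([.5413,.0071,.194])-plan(.0905,.0882,-.0556,.003); print(off.round(4))
for y in np.arange(.09,-.161,-.02):
    a=shifts(y,6.8,.53,1.); s=(a[0]/82,a[1]/71); print(round(y,3),np.round(np.array(s)*1e3),(plan(y,*s,0)+[off[0],off[1],0]).round(4))
```

```text
[0.0049 0.0003 0.0008]
0.09 [ 83. -51.] [0.5359 0.0111 0.192 ]
0.07 [ 86. -43.] [ 5.408e-01 -2.000e-04  1.932e-01]
0.05 [ 89. -35.] [ 0.5462 -0.0123  0.1944]
0.03 [ 90. -30.] [ 0.552  -0.0263  0.1957]
0.01 [ 91. -27.] [ 0.5581 -0.0429  0.1971]
-0.01 [ 91. -27.] [ 0.5642 -0.0625  0.1987]
-0.03 [ 90. -30.] [ 0.5697 -0.0851  0.2008]
-0.05 [ 89. -35.] [ 0.5737 -0.1104  0.2034]
-0.07 [ 86. -43.] [ 0.5755 -0.1377  0.2069]
-0.09 [ 83. -51.] [ 0.5747 -0.1659  0.211 ]
-0.11 [ 79. -59.] [ 0.5713 -0.1939  0.2156]
-0.13 [ 75. -65.] [ 0.5663 -0.2206  0.2202]
-0.15 [ 72. -69.] [ 0.5606 -0.2453  0.2243]
```

Call:
send_rows --series '[{"x": 0.001,"y": -0.006,"z": 0,"wx": 0,"wy": 0,"wz": 0},{"x": 0.0015,"y": -0.007,"z": 0,"wx": 0,"wy": 0,"wz": 0},{"x": 0.0018,"y": -0.007,"z": 0,"wx": 0,"wy": 0,"wz": 0},{"x": 0.002,"y": -0.007,"z": 0.0003,"wx": 0,"wy": 0,"wz": 0},{"x": 0.0025,"y": -0.007,"z": 0.0005,"wx": 0,"wy": 0,"wz": 0}]'

```text
time: 30.42
tcp_pos: [0.5453, -0.0097, 0.1941]
tool_rot: [-179.6, -0.2, 94.0]
force: [-7.7, 4.6, -2.5]
finger_gap: 0.294
grasp_force: 30.0
```

Call:
send_rows --series '[{"x": 0.0028,"y": -0.007,"z": 0.0006,"wx": 0,"wy": 0,"wz": 0},{"x": 0.0028,"y": -0.007,"z": 0.0006,"wx": 0,"wy": 0,"wz": 0},{"x": 0.0028,"y": -0.007,"z": 0.0006,"wx": 0,"wy": 0,"wz": 0},{"x": 0.0028,"y": -0.007,"z": 0.0006,"wx": 0,"wy": 0,"wz": 0},{"x": 0.0028,"y": -0.007,"z": 0.0006,"wx": 0,"wy": 0,"wz": 0}]'

```text
time: 31.05
tcp_pos: [0.5521, -0.0273, 0.1955]
tool_rot: [-179.6, -0.2, 94.0]
force: [-8.3, 4.4, -3.4]
finger_gap: 0.3
grasp_force: 30.1
```

Run:
```python
from h import *
look("scene",4);look("top",1)
```

```text
scene t 31.2 tcp [ 0.5525 -0.0275  0.1957] F [-7.68  3.97 -2.92] n 8497 shift mm [ 97.2 -55.9] pad in slab mm [-104.2   55.3    3.8] gap-30 ~ -2.3
top t 31.25 tcp [ 0.5524 -0.0274  0.1957] F [-8.34  4.22 -3.58] n 5480 shift mm [100.  -56.4] pad in slab mm [-107.1   55.8    5. ] gap-30 ~ 0.5
```

Run:
```python
from h import *
off=np.array([.5524,-.0274,.1957])-plan(.0555,.0985,-.056,.004); print(off.round(4))
for y in np.arange(.055,-.161,-.02):
    a=shifts(y,6.5,.62,1.); s=(a[0]/80,a[1]/72); print(round(y,3),np.round(np.array(s)*1e3),(plan(y,*s,0)+[off[0],off[1],0]).round(4))
```

```text
[0.0011 0.0001 0.0005]
0.055 [ 87. -43.] [ 0.5406 -0.0154  0.1942]
0.035 [ 90. -37.] [ 0.5467 -0.0291  0.1954]
0.015 [ 91. -34.] [ 0.553  -0.0451  0.1969]
-0.005 [ 91. -33.] [ 0.5592 -0.064   0.1987]
-0.025 [ 90. -35.] [ 0.5648 -0.0857  0.2009]
-0.045 [ 89. -40.] [ 0.5689 -0.1102  0.2037]
-0.065 [ 86. -46.] [ 0.5708 -0.1367  0.2072]
-0.085 [ 82. -54.] [ 0.57   -0.1644  0.2115]
-0.105 [ 78. -62.] [ 0.5667 -0.1921  0.2163]
-0.125 [ 73. -68.] [ 0.5614 -0.2187  0.2211]
-0.145 [ 70. -73.] [ 0.5554 -0.2436  0.2256]
```

Call:
send_rows --series '[{"x": -0.001,"y": -0.006,"z": 0.0004,"wx": 0,"wy": 0,"wz": 0},{"x": -0.0005,"y": -0.007,"z": 0.0004,"wx": 0,"wy": 0,"wz": 0},{"x": 0.0005,"y": -0.007,"z": 0.0005,"wx": 0,"wy": 0,"wz": 0},{"x": 0.001,"y": -0.007,"z": 0.0006,"wx": 0,"wy": 0,"wz": 0},{"x": 0.0015,"y": -0.007,"z": 0.0006,"wx": 0,"wy": 0,"wz": 0}]'

```text
time: 31.92
tcp_pos: [0.5532, -0.0448, 0.197]
tool_rot: [-179.6, -0.1, 94.0]
force: [-8.2, 2.6, -3.1]
finger_gap: 0.3
grasp_force: 30.1
```

Call:
send_rows --series '[{"x": 0.002,"y": -0.007,"z": 0.0007,"wx": 0,"wy": 0,"wz": 0},{"x": 0.0022,"y": -0.007,"z": 0.0007,"wx": 0,"wy": 0,"wz": 0},{"x": 0.0022,"y": -0.007,"z": 0.0007,"wx": 0,"wy": 0,"wz": 0},{"x": 0.0022,"y": -0.007,"z": 0.0007,"wx": 0,"wy": 0,"wz": 0},{"x": 0.0022,"y": -0.007,"z": 0.0007,"wx": 0,"wy": 0,"wz": 0}]'

```text
time: 32.55
tcp_pos: [0.5585, -0.0627, 0.1986]
tool_rot: [-179.6, -0.1, 94.0]
force: [-7.7, 1.1, -3.0]
finger_gap: 0.301
grasp_force: 30.1
```

Run:
```python
from h import *
look("scene",4);look("top",1)
```

```text
scene t 32.7 tcp [ 0.5588 -0.063   0.1988] F [-7.69  1.56 -2.59] n 8401 shift mm [ 96.8 -35.5] pad in slab mm [-99.9  -1.5   2.4] gap-30 ~ 5.3
top t 32.75 tcp [ 0.5587 -0.0629  0.1988] F [-7.77  2.06 -2.62] n 5521 shift mm [ 99.4 -32.4] pad in slab mm [-102.5   -4.6    3.5] gap-30 ~ 8.7
```

Call:
send_rows --series '[{"x": 0.0025,"y": -0.008,"z": 0.0008,"wx": 0,"wy": 0,"wz": 0},{"x": 0.0027,"y": -0.009,"z": 0.0009,"wx": 0,"wy": 0,"wz": 0},{"x": 0.0026,"y": -0.009,"z": 0.0009,"wx": 0,"wy": 0,"wz": 0},{"x": 0.0025,"y": -0.009,"z": 0.0009,"wx": 0,"wy": 0,"wz": 0},{"x": 0.0022,"y": -0.009,"z": 0.0009,"wx": 0,"wy": 0,"wz": 0}]'

```text
time: 33.42
tcp_pos: [0.5648, -0.0851, 0.2007]
tool_rot: [-179.6, -0.1, 94.0]
force: [-7.9, 0.9, -3.8]
finger_gap: 0.296
grasp_force: 30.1
```

Call:
send_rows --series '[{"x": 0.0018,"y": -0.009,"z": 0.001,"wx": 0,"wy": 0,"wz": 0},{"x": 0.0016,"y": -0.009,"z": 0.001,"wx": 0,"wy": 0,"wz": 0},{"x": 0.0014,"y": -0.009,"z": 0.001,"wx": 0,"wy": 0,"wz": 0},{"x": 0.0012,"y": -0.009,"z": 0.001,"wx": 0,"wy": 0,"wz": 0},{"x": 0.001,"y": -0.009,"z": 0.001,"wx": 0,"wy": 0,"wz": 0}]'

```text
time: 34.05
tcp_pos: [0.5684, -0.1077, 0.2033]
tool_rot: [-179.6, -0.1, 94.0]
force: [-7.0, 1.5, -3.8]
finger_gap: 0.297
grasp_force: 30.1
```

Run:
```python
from h import *
look("scene",4);look("top",1)
```

```text
scene t 34.2 tcp [ 0.5684 -0.1079  0.2034] F [-7.57  1.1  -3.35] n 8357 shift mm [ 91.  -24.1] pad in slab mm [-87.  -58.7   2. ] gap-30 ~ 3.9
top t 34.25 tcp [ 0.5685 -0.1078  0.2034] F [-7.13  1.28 -2.79] n 5708 shift mm [ 93.8 -20.6] pad in slab mm [-89.7 -62.2   3.3] gap-30 ~ 7.1
```

Run:
```python
from h import *
off=np.array([.5685,-.1078,.2034])-plan(-.0605,.0925,-.022,.0027); print(off.round(4))
for mu in (.33,.5):
  for y in np.arange(-.06,-.161,-.015):
    a=shifts(y,6.9,mu,1.); s=(a[0]/80,a[1]/72); print(mu,round(y,3),np.round(np.array(s)*1e3),(plan(y,*s,0)+[off[0],off[1],0]).round(4))
```

```text
[-0.0053 -0.0007 -0.0008]
0.33 -0.06 [ 89. -20.] [ 0.5651 -0.1053  0.2019]
0.33 -0.075 [ 88. -26.] [ 0.5667 -0.1261  0.2038]
0.33 -0.09 [ 86. -32.] [ 0.5669 -0.1473  0.2061]
0.33 -0.105 [ 84. -38.] [ 0.5656 -0.1685  0.2086]
0.33 -0.12 [ 82. -43.] [ 0.5631 -0.1891  0.2113]
0.33 -0.135 [ 80. -47.] [ 0.5598 -0.2088  0.2139]
0.33 -0.15 [ 78. -51.] [ 0.5561 -0.2273  0.2161]
0.5 -0.06 [ 91. -36.] [ 0.5679 -0.1217  0.2039]
0.5 -0.075 [ 89. -42.] [ 0.5686 -0.1425  0.2066]
0.5 -0.09 [ 86. -48.] [ 0.5678 -0.1638  0.2096]
0.5 -0.105 [ 83. -54.] [ 0.5655 -0.1849  0.2129]
0.5 -0.12 [ 80. -59.] [ 0.5621 -0.2054  0.2163]
0.5 -0.135 [ 78. -64.] [ 0.558  -0.2249  0.2195]
0.5 -0.15 [ 75. -67.] [ 0.5537 -0.2433  0.2224]
```

Call:
send_rows --series '[{"x": 0,"y": -0.008,"z": 0.0006,"wx": 0,"wy": 0,"wz": 0},{"x": -0.0004,"y": -0.009,"z": 0.0006,"wx": 0,"wy": 0,"wz": 0},{"x": -0.0004,"y": -0.009,"z": 0.0006,"wx": 0,"wy": 0,"wz": 0},{"x": -0.0004,"y": -0.009,"z": 0.0006,"wx": 0,"wy": 0,"wz": 0},{"x": -0.0002,"y": -0.009,"z": 0.0008,"wx": 0,"wy": 0,"wz": 0}]'

```text
time: 34.92
tcp_pos: [0.568, -0.1298, 0.2052]
tool_rot: [-179.7, -0.0, 94.0]
force: [-6.8, 1.4, -3.4]
finger_gap: 0.296
grasp_force: 30.0
```

Call:
send_rows --series '[{"x": 0,"y": -0.009,"z": 0.001,"wx": 0,"wy": 0,"wz": 0},{"x": 0,"y": -0.009,"z": 0.001,"wx": 0,"wy": 0,"wz": 0},{"x": 0,"y": -0.009,"z": 0.001,"wx": 0,"wy": 0,"wz": 0},{"x": -0.0003,"y": -0.009,"z": 0.001,"wx": 0,"wy": 0,"wz": 0},{"x": -0.0005,"y": -0.009,"z": 0.001,"wx": 0,"wy": 0,"wz": 0}]'

```text
time: 35.55
tcp_pos: [0.5678, -0.1522, 0.2078]
tool_rot: [-179.7, -0.1, 94.0]
force: [-7.4, 1.2, -3.8]
finger_gap: 0.298
grasp_force: 30.0
```

Run:
```python
from h import *
look("scene",4);look("top",1)
```

```text
scene t 35.7 tcp [ 0.5677 -0.1523  0.2077] F [-7.67  1.74 -2.79] n 8332 shift mm [ 78.3 -26.4] pad in slab mm [ -77.6 -100.7   -0. ] gap-30 ~ -3.7
top t 35.75 tcp [ 0.5678 -0.1522  0.2077] F [-7.32  1.24 -2.63] n 6469 shift mm [ 81.2 -23.9] pad in slab mm [ -80.3 -103.2    1.4] gap-30 ~ -1.0
```

Call:
send_rows --series '[{"x": -0.0005,"y": -0.008,"z": 0.0008,"wx": 0,"wy": 0,"wz": 0},{"x": -0.0006,"y": -0.009,"z": 0.0009,"wx": 0,"wy": 0,"wz": 0},{"x": -0.0008,"y": -0.009,"z": 0.0009,"wx": 0,"wy": 0,"wz": 0},{"x": -0.001,"y": -0.009,"z": 0.001,"wx": 0,"wy": 0,"wz": 0},{"x": -0.0012,"y": -0.009,"z": 0.001,"wx": 0,"wy": 0,"wz": 0}]'

```text
time: 36.42
tcp_pos: [0.5661, -0.1742, 0.2102]
tool_rot: [-179.7, -0.1, 94.0]
force: [-6.6, 2.2, -3.0]
finger_gap: 0.295
grasp_force: 29.9
```

Call:
send_rows --series '[{"x": -0.0013,"y": -0.008,"z": 0.001,"wx": 0,"wy": 0,"wz": 0},{"x": -0.0014,"y": -0.008,"z": 0.001,"wx": 0,"wy": 0,"wz": 0},{"x": -0.0014,"y": -0.008,"z": 0.001,"wx": 0,"wy": 0,"wz": 0},{"x": -0.0014,"y": -0.008,"z": 0.001,"wx": 0,"wy": 0,"wz": 0},{"x": -0.0012,"y": -0.007,"z": 0.001,"wx": 0,"wy": 0,"wz": 0}]'

```text
time: 37.05
tcp_pos: [0.5629, -0.1936, 0.2129]
tool_rot: [-179.8, -0.1, 94.0]
force: [-6.2, 2.1, -2.9]
finger_gap: 0.298
grasp_force: 29.9
```

Run:
```python
from h import *
look("scene",4);look("top",1)
```

```text
scene t 37.2 tcp [ 0.5629 -0.1937  0.213 ] F [-5.95  1.88 -2.81] n 8282 shift mm [ 66.3 -31.3] pad in slab mm [ -72.7 -136.8   -1.2] gap-30 ~ -12.7
top t 37.25 tcp [ 0.5629 -0.1936  0.2129] F [-5.52  1.76 -2.44] n 7344 shift mm [ 69.1 -30. ] pad in slab mm [ -75.5 -138.1    0. ] gap-30 ~ -10.2
```

Call:
send_rows --series '[{"x": 0.005,"y": -0.002,"z": 0,"wx": 0,"wy": 0,"wz": 0},{"x": 0.006,"y": -0.002,"z": 0,"wx": 0,"wy": 0,"wz": 0},{"x": 0.006,"y": -0.002,"z": 0,"wx": 0,"wy": 0,"wz": 0},{"x": 0.004,"y": -0.001,"z": 0,"wx": 0,"wy": 0,"wz": 0},{"x": 0.002,"y": 0,"z": 0,"wx": 0,"wy": 0,"wz": 0}]'

```text
time: 37.92
tcp_pos: [0.5739, -0.197, 0.2122]
tool_rot: [-179.7, -0.1, 94.0]
force: [-7.0, 1.6, -3.6]
finger_gap: 0.296
grasp_force: 30.0
```

Call:
send_rows --series '[{"x": 0,"y": 0,"z": 0,"wx": 0,"wy": 0,"wz": 0},{"x": 0,"y": 0,"z": 0,"wx": 0,"wy": 0,"wz": 0},{"x": 0,"y": 0,"z": 0,"wx": 0,"wy": 0,"wz": 0}]'

```text
time: 38.3
tcp_pos: [0.5737, -0.1968, 0.2121]
tool_rot: [-179.6, -0.1, 94.0]
force: [-6.5, 1.7, -2.4]
finger_gap: 0.295
grasp_force: 30.0
```

Run:
```python
from h import *
look("scene",6);look("top",2)
```

```text
scene t 38.55 tcp [ 0.5737 -0.1969  0.2121] F [-6.68  2.64 -3.57] n 8328 shift mm [ 75.7 -34.1] pad in slab mm [ -71.8 -137.8   -0.8] gap-30 ~ -13.8
top t 38.65 tcp [ 0.5737 -0.1969  0.2122] F [-6.91  2.01 -3.75] n 7313 shift mm [ 78.9 -33.3] pad in slab mm [ -74.9 -138.8    0.5] gap-30 ~ -10.9
```

Call:
send_rows --series '[{"x": -0.006,"y": 0.002,"z": 0.001,"wx": 0,"wy": 0,"wz": 0},{"x": -0.01,"y": 0.0035,"z": 0.002,"wx": 0,"wy": 0,"wz": 0},{"x": -0.011,"y": 0.004,"z": 0.002,"wx": 0,"wy": 0,"wz": 0},{"x": -0.012,"y": 0.004,"z": 0.002,"wx": 0,"wy": 0,"wz": 0},{"x": -0.012,"y": 0.004,"z": 0.002,"wx": 0,"wy": 0,"wz": 0}]'

```text
time: 39.33
tcp_pos: [0.549, -0.1885, 0.2172]
tool_rot: [-179.8, -0.0, 94.0]
force: [-4.0, 0.5, -3.1]
finger_gap: 0.298
grasp_force: 29.8
```

Call:
send_rows --series '[{"x": -0.012,"y": 0.004,"z": 0.002,"wx": 0,"wy": 0,"wz": 0},{"x": -0.011,"y": 0.004,"z": 0.002,"wx": 0,"wy": 0,"wz": 0},{"x": -0.011,"y": 0.004,"z": 0.002,"wx": 0,"wy": 0,"wz": 0},{"x": -0.01,"y": 0.0035,"z": 0.002,"wx": 0,"wy": 0,"wz": 0},{"x": -0.01,"y": 0.0035,"z": 0.002,"wx": 0,"wy": 0,"wz": 0}]'

```text
time: 39.95
tcp_pos: [0.5232, -0.179, 0.2245]
tool_rot: [179.9, 0.0, 93.9]
force: [-1.7, 0.7, -3.7]
finger_gap: 0.296
grasp_force: 29.7
```

Call:
send_rows --series '[{"x": -0.009,"y": 0.003,"z": 0.002,"wx": 0,"wy": 0,"wz": 0},{"x": -0.008,"y": 0.003,"z": 0.002,"wx": 0,"wy": 0,"wz": 0},{"x": -0.007,"y": 0.0025,"z": 0.001,"wx": 0,"wy": 0,"wz": 0},{"x": -0.006,"y": 0.002,"z": 0.001,"wx": 0,"wy": 0,"wz": 0},{"x": -0.006,"y": 0.002,"z": 0.001,"wx": 0,"wy": 0,"wz": 0}]'

```text
time: 40.58
tcp_pos: [0.5054, -0.1727, 0.2279]
tool_rot: [179.9, 0.0, 93.9]
force: [-0.5, -0.4, -1.8]
finger_gap: 0.298
grasp_force: 29.6
```

Run:
```python
from h import *
look("scene",1)
```

```text
scene t 40.575 tcp [ 0.5054 -0.1727  0.2279] F [-0.52 -0.43 -1.76] n 8095 shift mm [15.6 -8.5] pad in slab mm [ -77.1 -135.3    5.4] gap-30 ~ -8.1
```

Call:
send_rows --series '[{"x": -0.006,"y": 0.003,"z": 0.001,"wx": 0,"wy": 0,"wz": 0},{"x": -0.006,"y": 0.003,"z": 0.001,"wx": 0,"wy": 0,"wz": 0},{"x": -0.006,"y": 0.003,"z": 0,"wx": 0,"wy": 0,"wz": 0},{"x": -0.005,"y": 0.002,"z": 0,"wx": 0,"wy": 0,"wz": 0},{"x": -0.005,"y": 0.002,"z": 0,"wx": 0,"wy": 0,"wz": 0}]'

```text
time: 41.25
tcp_pos: [0.491, -0.1661, 0.2285]
tool_rot: [180.0, 0.0, 93.9]
force: [-0.4, -0.2, -2.7]
finger_gap: 0.296
grasp_force: 29.6
```

Call:
send_rows --series '[{"x": -0.005,"y": 0,"z": 0,"wx": 0,"wy": 0,"wz": 0},{"x": -0.006,"y": 0,"z": 0,"wx": 0,"wy": 0,"wz": 0},{"x": -0.02,"y": 0,"z": 0,"wx": 0,"wy": 0,"wz": 0},{"x": -0.05,"y": 0,"z": 0,"wx": 0,"wy": 0,"wz": 0},{"x": -0.08,"y": 0,"z": 0,"wx": 0,"wy": 0,"wz": 0}]'

```text
time: 41.88
tcp_pos: [0.4096, -0.1662, 0.2284]
tool_rot: [-180.0, -0.0, 93.9]
force: [-0.5, -0.2, -1.9]
finger_gap: 0.294
grasp_force: 30.0
```

Call:
send_rows --series '[{"x": -0.09,"y": 0.02,"z": 0,"wx": 0,"wy": 0,"wz": 0},{"x": -0.04,"y": 0.06,"z": 0.02,"wx": 0,"wy": 0,"wz": 0},{"x": 0,"y": 0.08,"z": 0.02,"wx": 0,"wy": 0,"wz": 0},{"x": 0,"y": 0.08,"z": 0,"wx": 0,"wy": 0,"wz": 0},{"x": 0,"y": 0.08,"z": 0,"wx": 0,"wy": 0,"wz": 0}]'

```text
time: 42.5
tcp_pos: [0.3451, -0.0052, 0.2488]
tool_rot: [179.9, 0.0, 93.9]
force: [0.6, 0.7, -2.3]
finger_gap: 0.291
grasp_force: 30.0
```

Run:
```python
from h import *
look("scene",1); look("top",1)
```

```text
scene t 42.5 tcp [ 0.3451 -0.0052  0.2488] F [ 0.62  0.72 -2.26] n 7705 shift mm [-0.1 -0.3] pad in slab mm [-210.    34.6   22.8] gap-30 ~ 107.1
top t 42.55 tcp [ 0.3448 -0.0012  0.2488] F [-0.16 -0.08 -2.76] n 8382 shift mm [ 2.3 -0.3] pad in slab mm [-212.3   38.7   24.2] gap-30 ~ 108.6
```

Call:
send_rows --series '[{"x": 0,"y": 0.09,"z": 0,"wx": 0,"wy": 0,"wz": 0},{"x": 0,"y": 0.09,"z": 0,"wx": 0,"wy": 0,"wz": 0},{"x": 0,"y": 0.09,"z": 0,"wx": 0,"wy": 0,"wz": 0},{"x": 0.04,"y": 0.09,"z": 0,"wx": 0,"wy": 0,"wz": 0},{"x": 0.04,"y": 0.09,"z": 0,"wx": 0,"wy": 0,"wz": 0}]'

```text
time: 43.22
tcp_pos: [0.3861, 0.2194, 0.2487]
tool_rot: [179.9, 0.0, 93.9]
force: [1.1, -0.5, -1.6]
finger_gap: 0.291
grasp_force: 30.0
```

Call:
send_rows --series '[{"x": 0.04,"y": 0.09,"z": 0,"wx": 0,"wy": 0,"wz": 0},{"x": 0.04,"y": 0.09,"z": 0,"wx": 0,"wy": 0,"wz": 0},{"x": 0.04,"y": 0.09,"z": 0,"wx": 0,"wy": 0,"wz": 0},{"x": 0,"y": 0,"z": 0,"wx": 0,"wy": 0,"wz": 0},{"x": 0,"y": 0,"z": 0,"wx": 0,"wy": 0,"wz": 0}]'

```text
time: 43.85
tcp_pos: [0.4457, 0.3527, 0.248]
tool_rot: [-179.9, 0.1, 93.9]
force: [0.3, 0.0, -2.8]
finger_gap: 0.294
grasp_force: 30.0
```

```bash
cat > pad.py <<'E'
from h import *
o,p,d,X=meas("scene"); t=o["tcp_pos"]; print(t.round(4),o["tool_rot"].round(2))
import sys
cx,cy=float(sys.argv[1]),float(sys.argv[2]); r=np.hypot(X[...,0]-cx,X[...,1]-cy); H=hsv(p)
m=(abs(H[...,0].astype(int)-25)<9)&(H[...,1]>150)&(H[...,2]>90)&(r<.06)&(X[...,2]>t[2]-.03)&(X[...,2]<t[2]+.09)
q=X[m]
for a in np.arange(-.03,.09,.01):
    w=q[abs(q[:,2]-t[2]-a)<.005]
    if len(w)>5: print(round(a,3),len(w),w.mean(0).round(4),np.ptp(w[:,1]).round(3))
g=X[(r<.07)&(H[...,1]<90)&(X[...,2]>t[2]-.09)&(X[...,2]<t[2]-.0)]
for a in np.arange(-.08,0,.01):
    w=g[abs(g[:,2]-t[2]-a)<.005]
    if len(w)>5: print("felt",round(a,3),len(w),w.min(0).round(3),w.max(0).round(3))
v,u=np.nonzero(m); c,e=int(v.mean()),int(u.mean()); cv2.imwrite(f"pics/pad_{o['time']:.1f}.png",cv2.resize(p[c-45:c+55,e-60:e+60],None,fx=6,fy=6)[:,:,::-1])
print(o['time'])
E
python3 pad.py .446 .36; ls pics
```

```text
[0.4457 0.3527 0.248 ] [-1.7994e+02  7.0000e-02  9.3880e+01]
-0.01 46 [0.4561 0.3807 0.2392] 0.03
0.0 71 [0.4523 0.3873 0.2474] 0.031
0.01 66 [0.4529 0.3816 0.2578] 0.03
0.02 59 [0.4529 0.3766 0.268 ] 0.029
0.03 62 [0.4527 0.3727 0.2776] 0.031
0.04 51 [0.4527 0.3732 0.2879] 0.027
0.05 25 [0.4554 0.3713 0.2977] 0.013
0.06 12 [0.4583 0.3683 0.3061] 0.009
felt -0.06 38 [0.456 0.379 0.185] [0.471 0.416 0.193]
felt -0.05 70 [0.448 0.371 0.193] [0.472 0.43  0.203]
felt -0.04 103 [0.441 0.367 0.203] [0.474 0.43  0.213]
felt -0.03 112 [0.436 0.361 0.213] [0.472 0.427 0.223]
felt -0.02 140 [0.432 0.361 0.223] [0.473 0.423 0.233]
felt -0.01 92 [0.414 0.38  0.233] [0.472 0.419 0.243]
43.85
c_scene.png
c_top.png
pad_43.9.png
s3.png
s4c.png
scene0.npz
scene0.png
scene2.png
scene4.png
scene5.png
top0.npz
top0.png
top2.png
top4.png
w1.png
wrist5.png
```

Call:
send_rows --series '[{"x": -0.04,"y": -0.09,"z": 0,"wx": 0,"wy": 0,"wz": 0},{"x": -0.04,"y": -0.1,"z": 0,"wx": 0,"wy": 0,"wz": 0},{"x": -0.04,"y": -0.1,"z": 0,"wx": 0,"wy": 0,"wz": 0},{"x": -0.04,"y": -0.1,"z": 0,"wx": 0,"wy": 0,"wz": 0},{"x": -0.04,"y": -0.11,"z": 0,"wx": 0,"wy": 0,"wz": 0}]'

```text
time: 44.52
tcp_pos: [0.3442, 0.1017, 0.2488]
tool_rot: [179.9, 0.0, 93.9]
force: [0.1, -0.8, -2.0]
finger_gap: 0.294
grasp_force: 30.0
```

Call:
send_rows --series '[{"x": 0,"y": -0.11,"z": 0,"wx": 0,"wy": 0,"wz": 0},{"x": 0,"y": -0.11,"z": 0,"wx": 0,"wy": 0,"wz": 0},{"x": 0,"y": -0.11,"z": 0,"wx": 0,"wy": 0,"wz": 0},{"x": 0,"y": -0.11,"z": 0,"wx": 0,"wy": 0,"wz": 0},{"x": 0,"y": -0.11,"z": 0,"wx": 0,"wy": 0,"wz": 0}]'

```text
time: 45.15
tcp_pos: [0.3443, -0.1735, 0.2492]
tool_rot: [179.9, 0.1, 93.8]
force: [1.0, 0.3, -2.9]
finger_gap: 0.294
grasp_force: 30.0
```

Call:
send_rows --series '[{"x": 0.05,"y": -0.04,"z": -0.02,"wx": 0,"wy": 0,"wz": 0},{"x": 0.08,"y": -0.022,"z": -0.02,"wx": 0,"wy": 0,"wz": 0},{"x": 0.07,"y": 0,"z": -0.018,"wx": 0,"wy": 0,"wz": 0},{"x": 0.04,"y": 0,"z": 0,"wx": 0,"wy": 0,"wz": 0},{"x": 0,"y": 0,"z": 0,"wx": 0,"wy": 0,"wz": 0}]'

```text
time: 45.78
tcp_pos: [0.4652, -0.2026, 0.2196]
tool_rot: [-180.0, 0.0, 93.9]
force: [-0.6, 0.4, -2.4]
finger_gap: 0.292
grasp_force: 30.0
```

Run:
```python
from h import *
o,p,d,X=meas("wrist"); t=o["tcp_pos"]; print(o["time"],t.round(4))
cv2.imwrite("pics/w6.png",p[:,:,::-1])
for n in ("scene",):
    o,p,d,X=meas(n); H=hsv(p); r=np.hypot(X[...,0]-t[0],X[...,1]-t[1]-.02)
    m=(H[...,1]<90)&(r<.07)&(X[...,2]>t[2]-.09)&(X[...,2]<t[2]-.0)&(X[...,0]<.5)
    g=X[m]
    if len(g): print(len(g),g.min(0).round(3),g.max(0).round(3))
    cv2.imwrite("pics/s6.png",cv2.resize(p[80:240,150:350],None,fx=4,fy=3.75)[:,:,::-1][:600])
```

```text
45.775 [ 0.4652 -0.2026  0.2196]
338 [ 0.429 -0.193  0.168] [ 0.491 -0.121  0.22 ]
```

View pics/s6.png

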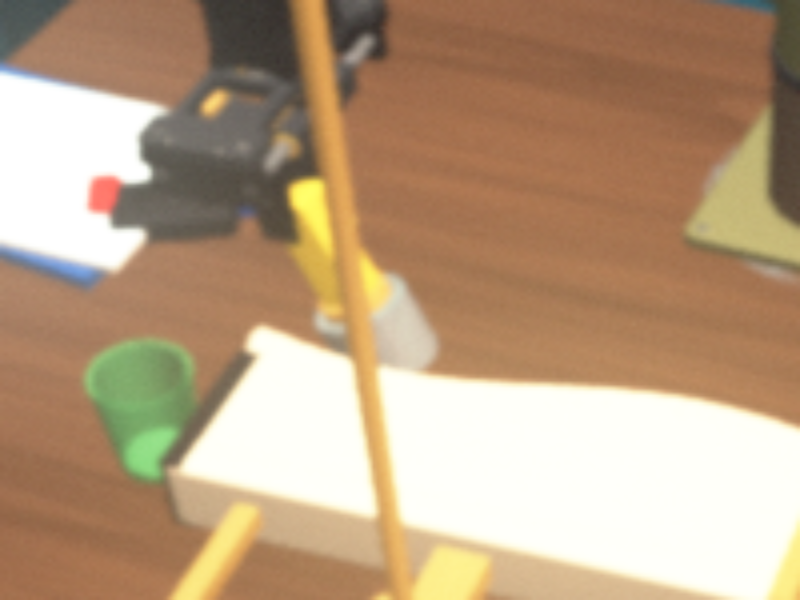

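The view confirms the pad is tilted about 26° in the grip, with the felt shifted toward the left (+y) of the tool. So the felt stopped short of the black end zone. I'll press there now, correcting for that offset.

Call:
send_rows --series '[{"x": 0,"y": -0.025,"z": 0.012,"wx": 0,"wy": 0,"wz": 0},{"x": 0,"y": -0.025,"z": 0.012,"wx": 0,"wy": 0,"wz": 0},{"x": 0.008,"y": 0,"z": 0,"wx": 0,"wy": 0,"wz": 0},{"x": 0.008,"y": 0,"z": 0,"wx": 0,"wy": 0,"wz": 0},{"x": 0.007,"y": 0,"z": 0,"wx": 0,"wy": 0,"wz": 0}]'

```text
time: 46.5
tcp_pos: [0.4773, -0.2269, 0.2311]
tool_rot: [-180.0, -0.0, 93.9]
force: [0.4, -0.3, -2.1]
finger_gap: 0.292
grasp_force: 30.0
```

Call:
send_rows --series '[{"x": 0.006,"y": 0,"z": 0,"wx": 0,"wy": 0,"wz": 0},{"x": 0.005,"y": 0,"z": 0,"wx": 0,"wy": 0,"wz": 0},{"x": 0.005,"y": 0,"z": 0,"wx": 0,"wy": 0,"wz": 0},{"x": 0.006,"y": 0,"z": 0,"wx": 0,"wy": 0,"wz": 0},{"x": 0.007,"y": 0,"z": -0.001,"wx": 0,"wy": 0,"wz": 0}]'

```text
time: 47.12
tcp_pos: [0.4915, -0.2272, 0.2308]
tool_rot: [-180.0, -0.0, 93.9]
force: [-1.5, -0.0, -2.7]
finger_gap: 0.292
grasp_force: 30.0
```

Call:
send_rows --series '[{"x": 0.009,"y": 0.0005,"z": -0.002,"wx": 0,"wy": 0,"wz": 0},{"x": 0.011,"y": 0.001,"z": -0.003,"wx": 0,"wy": 0,"wz": 0},{"x": 0.012,"y": 0.001,"z": -0.003,"wx": 0,"wy": 0,"wz": 0},{"x": 0.012,"y": 0.001,"z": -0.003,"wx": 0,"wy": 0,"wz": 0},{"x": 0.012,"y": 0.001,"z": -0.003,"wx": 0,"wy": 0,"wz": 0}]'

```text
time: 47.75
tcp_pos: [0.5194, -0.2249, 0.2235]
tool_rot: [-179.9, -0.0, 93.9]
force: [-3.5, -0.8, -4.6]
finger_gap: 0.295
grasp_force: 30.0
```

Run:
```python
from h import *
look("scene",2);o,p,d,X=meas("scene"); t=o["tcp_pos"]; cv2.imwrite("pics/s7.png",p[:,:,::-1])
for z in np.arange(-.07,.0,.01):
    H=hsv(p); m=(H[...,1]<90)&(H[...,2]<175)&(abs(X[...,2]-t[2]-z)<.005)&(abs(X[...,0]-t[0])<.04)&(X[...,1]>t[1]-.01)&(X[...,1]<t[1]+.1)
    g=X[m]; 
    if len(g)>5: print(round(z,3),len(g),g.min(0).round(3),g.max(0).round(3))
```

```text
scene t 47.8 tcp [ 0.5206 -0.2247  0.2233] F [-1.85 -0.43 -3.63] n 8090 shift mm [30.7  1.5] pad in slab mm [ -80.5 -198.1    8.3] gap-30 ~ -18.8
```

Call:
send_rows --series '[{"x": 0.011,"y": 0.001,"z": -0.003,"wx": 0,"wy": 0,"wz": 0},{"x": 0.012,"y": 0.001,"z": -0.003,"wx": 0,"wy": 0,"wz": 0},{"x": 0.013,"y": 0.001,"z": -0.003,"wx": 0,"wy": 0,"wz": 0},{"x": 0.013,"y": 0.001,"z": -0.003,"wx": 0,"wy": 0,"wz": 0},{"x": 0.012,"y": 0.001,"z": -0.003,"wx": 0,"wy": 0,"wz": 0}]'

```text
time: 48.52
tcp_pos: [0.5503, -0.2223, 0.2164]
tool_rot: [-180.0, -0.0, 93.9]
force: [-6.1, -0.3, -0.6]
finger_gap: 0.294
grasp_force: 30.0
```

Call:
send_rows --series '[{"x": 0.011,"y": 0.001,"z": -0.003,"wx": 0,"wy": 0,"wz": 0},{"x": 0.01,"y": 0.001,"z": -0.002,"wx": 0,"wy": 0,"wz": 0},{"x": 0.008,"y": 0.001,"z": -0.002,"wx": 0,"wy": 0,"wz": 0},{"x": 0.006,"y": 0,"z": -0.001,"wx": 0,"wy": 0,"wz": 0},{"x": 0.003,"y": 0,"z": 0,"wx": 0,"wy": 0,"wz": 0}]'

```text
time: 49.15
tcp_pos: [0.5689, -0.2207, 0.2125]
tool_rot: [-179.9, -0.0, 93.9]
force: [-7.0, -0.1, -0.2]
finger_gap: 0.289
grasp_force: 30.0
```

Run:
```python
from h import *
look("scene",5);look("top",4)
o,p,d,X=meas("scene"); cv2.imwrite("pics/s8.png",cv2.resize(p[80:240,150:350],None,fx=4,fy=3.75)[:,:,::-1])
```

```text
scene t 49.35 tcp [ 0.5689 -0.2209  0.2125] F [-6.11 -0.39 -0.29] n 8401 shift mm [80.2  6.2] pad in slab mm [ -81.8 -202.2   12.9] gap-30 ~ -18.5
top t 49.55 tcp [ 0.5688 -0.2209  0.2126] F [-5.8   0.   -0.32] n 8059 shift mm [82.9  5.8] pad in slab mm [ -84.5 -201.8   13.8] gap-30 ~ -15.7
```

View pics/s8.png

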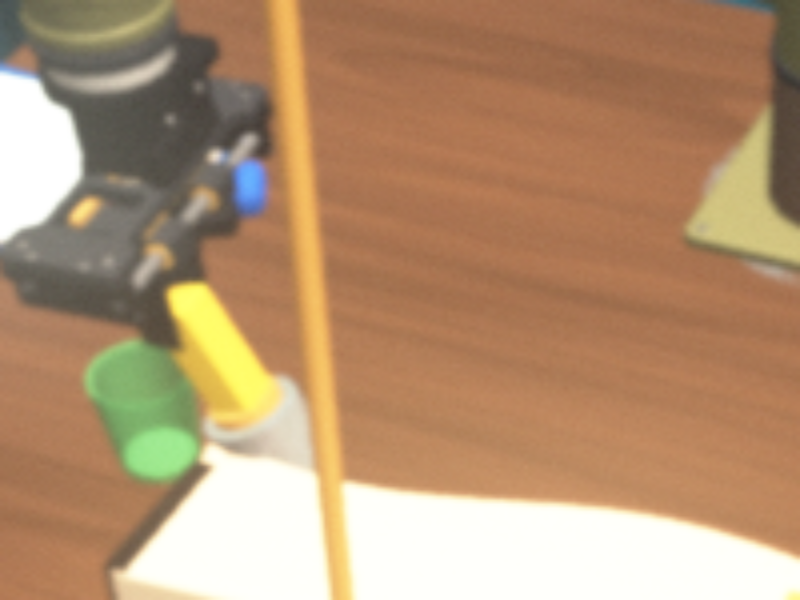

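Call:
send_rows --series '[{"x": 0.004,"y": 0,"z": 0,"wx": 0,"wy": 0,"wz": 0},{"x": 0.005,"y": 0,"z": 0,"wx": 0,"wy": 0,"wz": 0},{"x": 0.004,"y": 0,"z": 0,"wx": 0,"wy": 0,"wz": 0},{"x": 0.003,"y": 0,"z": 0,"wx": 0,"wy": 0,"wz": 0},{"x": 0,"y": 0,"z": 0,"wx": 0,"wy": 0,"wz": 0}]'

```text
time: 50.28
tcp_pos: [0.5762, -0.2209, 0.2117]
tool_rot: [-179.8, -0.0, 93.9]
force: [-6.5, -0.5, -2.2]
finger_gap: 0.294
grasp_force: 30.0
```

Run:
```python
from h import *
look("scene",6)
```

```text
scene t 50.525 tcp [ 0.576  -0.221   0.2117] F [-6.53 -0.71 -1.99] n 8439 shift mm [86.7  6.2] pad in slab mm [ -81.2 -202.8   13.5] gap-30 ~ -19.2
```

Call:
send_rows --series '[{"x": 0,"y": 0,"z": 0,"wx": 0,"wy": 0,"wz": 0},{"x": -0.005,"y": 0,"z": 0.001,"wx": 0,"wy": 0,"wz": 0},{"x": -0.009,"y": -0.0005,"z": 0.002,"wx": 0,"wy": 0,"wz": 0},{"x": -0.012,"y": -0.001,"z": 0.003,"wx": 0,"wy": 0,"wz": 0},{"x": -0.013,"y": -0.001,"z": 0.003,"wx": 0,"wy": 0,"wz": 0}]'

```text
time: 51.2
tcp_pos: [0.5567, -0.2223, 0.2158]
tool_rot: [-179.8, -0.0, 93.9]
force: [-5.3, -1.6, -4.7]
finger_gap: 0.294
grasp_force: 30.0
```

Call:
send_rows --series '[{"x": -0.013,"y": -0.001,"z": 0.003,"wx": 0,"wy": 0,"wz": 0},{"x": -0.013,"y": -0.001,"z": 0.003,"wx": 0,"wy": 0,"wz": 0},{"x": -0.013,"y": -0.001,"z": 0.003,"wx": 0,"wy": 0,"wz": 0},{"x": -0.013,"y": -0.001,"z": 0.003,"wx": 0,"wy": 0,"wz": 0},{"x": -0.012,"y": -0.001,"z": 0.003,"wx": 0,"wy": 0,"wz": 0}]'

```text
time: 51.82
tcp_pos: [0.5257, -0.2248, 0.225]
tool_rot: [179.9, 0.0, 93.9]
force: [-2.4, -0.3, -3.9]
finger_gap: 0.295
grasp_force: 30.0
```

Call:
send_rows --series '[{"x": -0.011,"y": -0.001,"z": 0.002,"wx": 0,"wy": 0,"wz": 0},{"x": -0.011,"y": -0.001,"z": 0.002,"wx": 0,"wy": 0,"wz": 0},{"x": -0.01,"y": 0,"z": 0.002,"wx": 0,"wy": 0,"wz": 0},{"x": -0.009,"y": 0,"z": 0.002,"wx": 0,"wy": 0,"wz": 0},{"x": -0.008,"y": 0,"z": 0.001,"wx": 0,"wy": 0,"wz": 0}]'

```text
time: 52.45
tcp_pos: [0.5011, -0.2257, 0.2293]
tool_rot: [179.9, 0.0, 93.9]
force: [-0.5, 0.5, -1.5]
finger_gap: 0.294
grasp_force: 30.0
```

Run:
```python
from h import *
look("scene",1)
```

```text
scene t 52.45 tcp [ 0.5011 -0.2257  0.2293] F [-0.45  0.54 -1.46] n 8078 shift mm [19.5 -0.4] pad in slab mm [ -88.7 -195.9   10.3] gap-30 ~ -10.1
```

Call:
send_rows --series '[{"x": -0.007,"y": 0,"z": 0.001,"wx": 0,"wy": 0,"wz": 0},{"x": -0.007,"y": 0,"z": 0.001,"wx": 0,"wy": 0,"wz": 0},{"x": -0.007,"y": 0,"z": 0.001,"wx": 0,"wy": 0,"wz": 0},{"x": -0.006,"y": 0,"z": 0,"wx": 0,"wy": 0,"wz": 0},{"x": -0.006,"y": 0,"z": 0,"wx": 0,"wy": 0,"wz": 0}]'

```text
time: 53.12
tcp_pos: [0.4845, -0.2257, 0.2305]
tool_rot: [180.0, 0.0, 93.9]
force: [-0.6, -0.1, -2.5]
finger_gap: 0.291
grasp_force: 30.0
```

Call:
send_rows --series '[{"x": -0.007,"y": 0,"z": 0,"wx": 0,"wy": 0,"wz": 0},{"x": -0.012,"y": 0,"z": 0,"wx": 0,"wy": 0,"wz": 0},{"x": -0.03,"y": 0,"z": 0,"wx": 0,"wy": 0,"wz": 0},{"x": -0.07,"y": 0,"z": 0,"wx": 0,"wy": 0,"wz": 0},{"x": -0.09,"y": 0.02,"z": 0,"wx": 0,"wy": 0,"wz": 0}]'

```text
time: 53.75
tcp_pos: [0.3786, -0.2157, 0.2304]
tool_rot: [-180.0, 0.0, 93.9]
force: [-0.3, 0.1, -1.3]
finger_gap: 0.293
grasp_force: 30.0
```

Call:
send_rows --series '[{"x": -0.06,"y": 0.08,"z": 0.02,"wx": 0,"wy": 0,"wz": 0},{"x": 0,"y": 0.11,"z": 0.02,"wx": 0,"wy": 0,"wz": 0},{"x": 0,"y": 0.11,"z": 0,"wx": 0,"wy": 0,"wz": 0},{"x": 0,"y": 0.11,"z": 0,"wx": 0,"wy": 0,"wz": 0},{"x": 0,"y": 0.11,"z": 0,"wx": 0,"wy": 0,"wz": 0}]'

```text
time: 54.38
tcp_pos: [0.3492, 0.0456, 0.2507]
tool_rot: [179.9, 0.0, 93.9]
force: [1.7, -0.7, -2.2]
finger_gap: 0.297
grasp_force: 30.0
```

Call:
send_rows --series '[{"x": 0,"y": 0.1,"z": 0,"wx": 0,"wy": 0,"wz": 0},{"x": 0.04,"y": 0.1,"z": 0,"wx": -0.018,"wy": -0.0012,"wz": 0},{"x": 0.05,"y": 0.1,"z": 0,"wx": -0.018,"wy": -0.0012,"wz": 0},{"x": 0.05,"y": 0.1,"z": 0,"wx": -0.018,"wy": -0.0012,"wz": 0},{"x": 0.05,"y": 0.1,"z": 0,"wx": -0.018,"wy": -0.0012,"wz": 0}]'

```text
time: 55.0
tcp_pos: [0.4454, 0.2961, 0.2515]
tool_rot: [179.9, 26.1, 93.9]
force: [1.3, 0.2, -0.9]
finger_gap: 0.292
grasp_force: 30.0
```

Call:
send_rows --series '[{"x": 0.015,"y": 0.05,"z": -0.03,"wx": 0,"wy": 0,"wz": 0},{"x": 0.015,"y": 0.05,"z": -0.07,"wx": 0,"wy": 0,"wz": 0},{"x": 0,"y": 0,"z": -0.07,"wx": 0,"wy": 0,"wz": 0},{"x": 0,"y": 0,"z": -0.02,"wx": 0,"wy": 0,"wz": 0},{"x": 0,"y": 0,"z": 0,"wx": 0,"wy": 0,"wz": 0}]'

```text
time: 55.62
tcp_pos: [0.4598, 0.3436, 0.1556]
tool_rot: [-179.9, 26.0, 93.9]
force: [0.4, 0.4, -1.1]
finger_gap: 0.291
grasp_force: 30.0
```

```bash
python3 pad.py .456 .37
```

```text
[0.4598 0.3436 0.1556] [-179.9    26.01   93.91]
-0.02 26 [0.468  0.368  0.1377] 0.029
-0.01 39 [0.4695 0.3684 0.1458] 0.028
0.0 44 [0.4687 0.3681 0.1561] 0.028
0.01 41 [0.4685 0.3703 0.1656] 0.029
0.02 42 [0.4692 0.372  0.175 ] 0.029
0.03 34 [0.4695 0.3718 0.1843] 0.028
0.04 22 [0.4678 0.3746 0.1949] 0.03
0.05 12 [0.455  0.3643 0.2051] 0.023
0.06 31 [0.4523 0.3646 0.2132] 0.023
0.07 6 [0.4756 0.3655 0.2261] 0.004
0.08 6 [0.4741 0.3707 0.2359] 0.003
felt -0.08 7 [0.467 0.35  0.079] [0.483 0.392 0.081]
felt -0.07 62 [0.463 0.336 0.081] [0.491 0.394 0.091]
felt -0.06 68 [0.464 0.336 0.091] [0.488 0.393 0.101]
felt -0.05 81 [0.458 0.337 0.101] [0.489 0.395 0.11 ]
felt -0.04 79 [0.456 0.336 0.111] [0.488 0.396 0.121]
felt -0.03 175 [0.437 0.337 0.121] [0.488 0.397 0.131]
felt -0.02 32 [0.446 0.339 0.131] [0.488 0.39  0.138]
55.625
```

```bash
cp $(ls -t pics/pad_5*.png|head -1) pics/v9.png
```

```text
(no output)
```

View pics/v9.png

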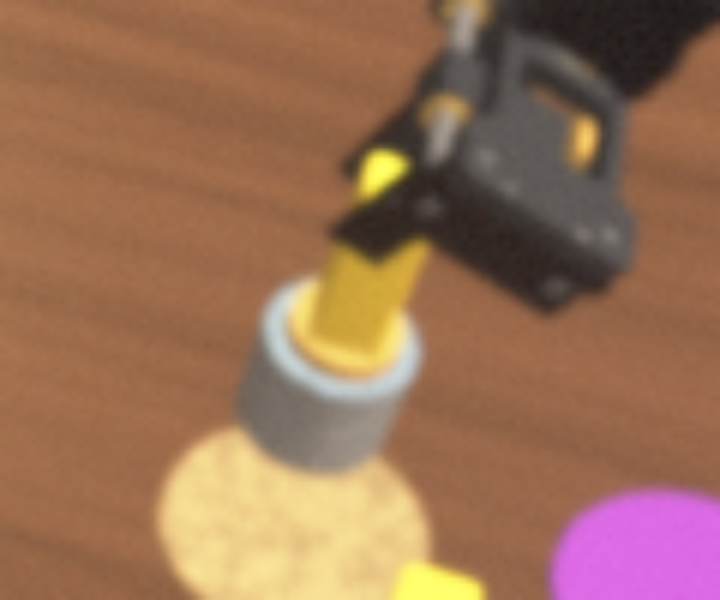

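The crop shows the pad upright above the cork mat, which is centred at (295,520). The duplicate's yellow top is just at the lower edge. Lowering.

Call:
send_rows --series '[{"x": -0.004,"y": 0.01,"z": -0.04,"wx": 0,"wy": 0,"wz": 0},{"x": 0,"y": 0.002,"z": -0.05,"wx": 0,"wy": 0,"wz": 0},{"x": 0,"y": 0,"z": -0.03,"wx": 0,"wy": 0,"wz": 0},{"x": 0,"y": 0,"z": -0.01,"wx": 0,"wy": 0,"wz": 0},{"x": 0,"y": 0,"z": -0.006,"wx": 0,"wy": 0,"wz": 0}]'

```text
time: 56.3
tcp_pos: [0.4582, 0.3503, 0.0872]
tool_rot: [-179.9, 26.0, 93.9]
force: [0.4, 0.4, -2.1]
finger_gap: 0.295
grasp_force: 30.0
```

Call:
send_rows --series '[{"x": 0,"y": 0,"z": -0.004,"wx": 0,"wy": 0,"wz": 0},{"x": 0,"y": 0,"z": -0.004,"wx": 0,"wy": 0,"wz": 0},{"x": 0,"y": 0,"z": 0,"wx": 0,"wy": 0,"wz": 0}]'

```text
time: 56.68
tcp_pos: [0.4587, 0.3506, 0.0853]
tool_rot: [179.9, 26.0, 93.9]
force: [-1.0, -0.6, 4.1]
finger_gap: 0.295
grasp_force: 30.0
```

```bash
python3 pad.py .456 .37; python3 -c "
from workcell import robot;print(robot.observe()['force'])"
```

```text
[0.4587 0.3506 0.0853] [179.95  25.96  93.86]
-0.02 19 [0.4675 0.376  0.0678] 0.029
-0.01 38 [0.468  0.3754 0.0754] 0.029
0.0 36 [0.4675 0.3752 0.0854] 0.028
0.01 38 [0.4678 0.3772 0.0952] 0.028
0.02 43 [0.4681 0.377  0.1055] 0.028
0.03 28 [0.4684 0.3819 0.1151] 0.027
0.04 15 [0.4665 0.3783 0.1249] 0.028
0.05 12 [0.4554 0.3731 0.1353] 0.024
0.06 35 [0.451  0.3712 0.1434] 0.014
0.08 6 [0.4733 0.3764 0.1641] 0.003
felt -0.08 15 [0.397 0.342 0.001] [0.517 0.41  0.01 ]
felt -0.07 44 [0.469 0.346 0.011] [0.489 0.398 0.02 ]
felt -0.06 65 [0.465 0.344 0.02 ] [0.489 0.4   0.03 ]
felt -0.05 66 [0.464 0.345 0.031] [0.487 0.401 0.04 ]
felt -0.04 64 [0.459 0.345 0.04 ] [0.487 0.403 0.05 ]
felt -0.03 183 [0.435 0.344 0.05 ] [0.486 0.405 0.06 ]
felt -0.02 19 [0.443 0.349 0.06 ] [0.485 0.397 0.068]
56.675
[-2.03111427 -1.02752077  5.56424574]
```

Call:
send_rows --gripper -1 --series '[{"x": 0,"y": 0,"z": 0,"wx": 0,"wy": 0,"wz": 0},{"x": 0,"y": 0,"z": 0,"wx": 0,"wy": 0,"wz": 0},{"x": 0,"y": 0,"z": 0,"wx": 0,"wy": 0,"wz": 0},{"x": 0,"y": 0,"z": 0,"wx": 0,"wy": 0,"wz": 0},{"x": 0,"y": 0,"z": 0,"wx": 0,"wy": 0,"wz": 0}]'

```text
time: 57.35
tcp_pos: [0.458, 0.3503, 0.0834]
tool_rot: [-179.9, 26.0, 93.9]
force: [0.1, -0.2, -1.4]
finger_gap: 0.76
grasp_force: 0.0
```

Call:
send_rows --series '[{"x": 0,"y": 0.02,"z": 0.04,"wx": 0,"wy": 0,"wz": 0},{"x": 0,"y": 0.026,"z": 0.054,"wx": 0,"wy": 0,"wz": 0},{"x": 0,"y": 0.026,"z": 0.054,"wx": 0,"wy": 0,"wz": 0},{"x": 0,"y": 0.026,"z": 0.06,"wx": 0,"wy": 0,"wz": 0},{"x": 0,"y": 0.02,"z": 0.06,"wx": 0,"wy": 0,"wz": 0}]'

```text
time: 57.98
tcp_pos: [0.4582, 0.4106, 0.2203]
tool_rot: [180.0, 25.9, 93.9]
force: [0.6, -0.5, 0.3]
finger_gap: 1.001
grasp_force: 0.0
```

Run:
```python
from h import *
look("scene",1); 
for n in ("scene","top"):
    o,p,d,X=meas(n); r=np.hypot(X[...,0]-.456,X[...,1]-.372)
    t=X[(X[...,2]>.128)&(X[...,2]<.15)&(r<.035)]; print("handle",len(t),t.mean(0).round(4),cv2.minAreaRect((t[:,:2]*1000).astype(np.float32)) if len(t)>4 else 0)
    g=X[(X[...,2]>.03)&(X[...,2]<.06)&(r<.05)]; print("disc",len(g),g.min(0).round(4),g.max(0).round(4)) if len(g) else 0
    H=hsv(p); gr=X[(abs(H[...,0].astype(int)-62)<14)&(H[...,1]>100)&(X[...,2]>-.01)&(X[...,2]<.1)]; print("tumbler",gr.min(0).round(3),gr.max(0).round(3),np.median(gr,0).round(3))
print(robot.observe()["time"])
```

```text
scene t 57.975 tcp [0.4582 0.4106 0.2203] F [ 0.63 -0.5   0.31] n 7683 shift mm [-0.5 -0.3] pad in slab mm [-68.5 441.8  -5.7] gap-30 ~ -40.4
handle 155 [0.4598 0.3713 0.1384] ((455.2655334472656, 371.2597351074219), (33.53687286376953, 28.447372436523438), 3.06288480758667)
disc 318 [0.429  0.3406 0.0301] [0.4872 0.4007 0.0599]
tumbler [ 0.477 -0.354  0.006] [ 0.495 -0.32   0.069] [ 0.489 -0.337  0.038]
handle 148 [0.4568 0.3712 0.1378] ((457.0353698730469, 372.1322021484375), (27.983549118041992, 28.704851150512695), 4.710057258605957)
disc 229 [0.4272 0.3409 0.0315] [0.4857 0.399  0.0599]
tumbler [ 0.    -0.406 -0.002] [0.72 0.   0.09] [ 0.465 -0.359  0.042]
58.125
```

```bash
python3 -c "
from workcell import sign_off; print(sign_off())"
```

```text
the job is handed in; nothing more can be done
None
```

I handed the job in at about 58 s, but the rub was not one unbroken stroke: the pad tilted about 26° in the grip, so the stroke stopped short of the black end, and I eased off and pressed that end separately at about 6.5 N. Forces came from noisy averages at pauses, mostly about 6 to 8.8 N (an earlier try slipped in the grip at about 4 N), so I could not confirm every judged step; at the end the pad stood upright and centred on its mat, the lamp hung still at its start position, and the tumbler had not moved.

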